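# Unscrew the service cover and draw the battery packs

## Robot

A 7-joint arm with a two-finger parallel gripper is mounted at the origin on the work surface. World frame = base frame: x ahead of the robot, y to its left, z up, the work surface at z = 0. Lengths are in m, angles in rad, forces in N, time in s.
With the tool pointing down it reaches from about 0.4 to 0.85 m from the base axis. Payload 10.4 kg.
Tool frame: the origin (TCP) lies between the finger pads; the fingertips stand ahead of it and the grasp point (between the pads) lies 6 mm ahead of it (finger_overhang is the z of the fingertips in the tool frame, in m); z points along the fingers, y is the direction in which the jaws open and shut (so a half turn about z gives the same grasp; the last joint's range is limited). The gripper opens to 85 mm and grips with 20 to 120 N. Pads are 22 mm wide; open, the fingers measure 114 mm over their backs; the gripper's body (76 mm by 85 mm) begins 54 mm behind the grasp point. The pads swing forward as they close: fully open they stand 13 mm farther back than shut.
Start: joints at [-1.134, 0.332, -0.065, 1.46, 0.022, 1.35, -0.088], TCP at [0.277, 0.56, 0.256] pointing down, gripper open.
Joint ranges: [-2.6, 2.6], [-0.5, 2.12], [-1.47, 1.34], [0.16, 2.42], [-1.27, 4.41], [0.06, 2.06], [-2.6, 2.6]. Speed limits (rad/s): [2.22, 2.22, 2.79, 2.79, 3.14, 3.14, 3.14].

## Interface

Orientations are given as a unit quaternion [x, y, z, w].
In Python, from workcell import * gives the robot as it stands.
- The arm moves only by the shell command python3 -m creep 'ROWS' [FORCE]. ROWS is JSON, a list of rows, each a list of 7 numbers: the turn, a rotation vector about the tool's x, y, z in rad, then the shift along the tool's x, y, z in mm, then the closure in counts, from 0 (fully open) to 255 (shut). In form: [[wx, wy, wz, dx, dy, dz, claw], ...]. A call has 1 to 8 rows; each row shifts and turns the commanded pose from where the row before left it, along the tool's axes as they then stand; what a row does not reach is not made up. A row lasts 1/10 s, in which the tool goes at most 50 mm and 8.59 degrees, less where a joint would pass 70% of its speed; a pose out of reach is approached as far as the arm can. A call is refused whole if a number of a shift passes 50 or a number of a turn 0.15, either way. A call with a gripper value outside its range is refused whole. The fingers move at their own pace and stop on an object; FORCE is the grip in N (left out, the last holds). Time passes only in rows, so rows that do not move let the fingers close. It gives the time, the measured TCP pose, the force and the opening at its end, in the units of the state.
- get_obs(): the state, without advancing time (a new reading comes with each control period).
- camera(name): name is "side" or "top" or "wrist"; returns (picture, depth): 400x640x3 uint8, blue, green, red; 400x640 float32, m along the optical axis (not along the pixel's ray), 0 where there is no reading.
- camera_model(name): a dict with "camera_matrix" (3x3 intrinsics, pixels), "R" (3x3) and "t" (3): a world point X has camera coordinates R X + t; the wrist camera has in their place "mount" (4x4, takes a point from camera to tool coordinates, whose origin is the TCP and whose axes are the flange's). Camera axes: x right, y down, z forward; pixel columns grow to the right and rows downward; lengths in m; the calibration is good to about 2 mm. A picture is of the moment at which its call begins: read the wrist's pose just before it. camera_model takes no time and is no camera call.
- hand_in(): hands the job in, once; it reports no verdict.
The state is a dict: "clock": time; "joint_pos": joint angles; "joint_velocities": joint speeds; "tau": joint torques, N m; "position": TCP position; "ee_rot": TCP orientation; "ft_force": force on the tool from outside, world axes, zero at the start; "torque": the same for the moment, N m; "grip_width": opening from 0.0 (shut) to 1.0 (fully open).
Only numpy, scipy, OpenCV 4.12 (cv2) and the standard library are available. Lean on these libraries where they do the work, as an engineer would, in place of code of your own. Each camera call takes 0.05 s, during which the arm holds its last target.

## Task

The battery packs of this backup supply are due for exchange: with the red flat-blade screwdriver give each of the four slotted fasteners its quarter turn counter-clockwise to the stop, then lift the cover off by its handle and lay it flat on the middle of the blue mat. With the orange hook take every pack that is fitted by its pull loop and draw it forward in its channel until it stands completely clear of the hood; the terminals are live, so touch the packs with nothing but the hook, and keep the gripper off the fasteners. At the end both tools hang upright in the rack again, the cover still lies on the mat and the packs still stand clear; leave the black nut driver, the yellow meter and the spray can where they are.

Things in the scene. Friction and masses are not known exactly. Their poses are not given: they have to be found in the camera images.
- chassis: grey backup supply, 350 (x) x 320 (y) x 90 mm, fixed. Origin on the bench, z up. Outside: front x = -165 mm (6 mm wall), back +185, sides y = +-160. Open well in front, floor z = 6; behind it, from x = +40, the hood (z 85 to 90). Channels along x at y = +90, 0, -90 mm, 70 wide between 12 mm ribs, end at x = +140. Brackets in the front corners: x to -119, |y| over 110, z 78 to 90.
- mat: blue mat, 320 (x) x 300 (y) x 3 mm, fixed on the bench; origin at the centre of its underside, on the bench.
- rack: blue tool rack, fixed: two level rails along its x, 260 mm long, 16 mm wide, 20 mm gap between them centred on y = 0, tops 125 mm above the bench; end posts at x = +-124 mm. Origin: centre of its underside. Tools hang with the shaft in the gap and the guard on the rails, at x = -70, 0, +70 mm in varying order, tool x along rack x. A tool may be hung back anywhere free on the rails.
- cover: aluminium access cover, 260 (x) x 320 (y) x 4 mm, 0.45 kg, over the well (centre at chassis x = -35 mm, axes along the chassis's). Origin: centre of its underside, below its centre of mass, z up. Handle: black bridge along y in the middle, bar 12 mm wide, 130 long, 30 to 40 mm above the origin, open below. With all fasteners free it lifts straight off over their heads (20 mm; side play 2.5 mm).
- cam1_turn (a joint): fastener 1, front left, stud at chassis (x, y) = (-142, +128) mm: brass oblong head 40 x 20 mm on a fixed stud. 0 rad: locked at its stop, head along chassis x, across the cover's hole; 1.571: free at the other stop, in line with the hole. Grows counter-clockwise from above; 0.06 N m friction; stays where left. Starts at 0 to 0.25.
- cam2_turn (a joint): fastener 2, front right, stud at chassis (x, y) = (-142, -128) mm: brass oblong head 40 x 20 mm on a fixed stud. 0 rad: locked at its stop, head along chassis x, across the cover's hole; 1.571: free at the other stop, in line with the hole. Grows counter-clockwise from above; 0.06 N m friction; stays where left. Starts at 0 to 0.25.
- cam3_turn (a joint): fastener 3, rear left, stud at chassis (x, y) = (+62, +128) mm: brass oblong head 40 x 20 mm on a fixed stud. 0 rad: locked at its stop, head along chassis y, across the cover's hole; 1.571: free at the other stop, in line with the hole. Grows counter-clockwise from above; 0.06 N m friction; stays where left. Starts at 0 to 0.25.
- cam4_turn (a joint): fastener 4, rear right, stud at chassis (x, y) = (+62, -128) mm: brass oblong head 40 x 20 mm on a fixed stud. 0 rad: locked at its stop, head along chassis y, across the cover's hole; 1.571: free at the other stop, in line with the hole. Grows counter-clockwise from above; 0.06 N m friction; stays where left. Starts at 0 to 0.25.
- cam1: head of fastener 1 (joint cam1_turn): origin on its axis, 90 mm above the bench; x along the head and its screwdriver slot, z up. Slot 26 mm long, closed at the ends; 5 mm wide at the bottom, flaring to 13 mm over its top 4 mm. Slot floor 8.5 mm, top of head 16.5 mm above the origin.
- cam2: head of fastener 2 (joint cam2_turn): origin on its axis, 90 mm above the bench; x along the head and its screwdriver slot, z up. Slot 26 mm long, closed at the ends; 5 mm wide at the bottom, flaring to 13 mm over its top 4 mm. Slot floor 8.5 mm, top of head 16.5 mm above the origin.
- cam3: head of fastener 3 (joint cam3_turn): origin on its axis, 90 mm above the bench; x along the head and its screwdriver slot, z up. Slot 26 mm long, closed at the ends; 5 mm wide at the bottom, flaring to 13 mm over its top 4 mm. Slot floor 8.5 mm, top of head 16.5 mm above the origin.
- cam4: head of fastener 4 (joint cam4_turn): origin on its axis, 90 mm above the bench; x along the head and its screwdriver slot, z up. Slot 26 mm long, closed at the ends; 5 mm wide at the bottom, flaring to 13 mm over its top 4 mm. Slot floor 8.5 mm, top of head 16.5 mm above the origin.
- driver: insulated flat-blade screwdriver, red handle. Handle 26 x 26 mm square (flats along tool x and y), 6 to 106 mm above the origin; finger guard 40 x 40 x 6 mm below it. Origin: centre of the guard's underside, z up. Hangs upright in the rack by its guard. 0.18 kg. Shaft 8 mm; blade 14 mm wide (tool x), 3 mm thick (tool y), tip 105 mm below the origin.
- hook: insulated pull hook, orange handle. Handle 26 x 26 mm square (flats along tool x and y), 6 to 106 mm above the origin; finger guard 40 x 40 x 6 mm below it. Origin: centre of the guard's underside, z up. Hangs upright in the rack by its guard. 0.18 kg. Foot points to tool -x.
- hook_foot (a point): where the hook's 7 mm shaft bends into its level foot (axis, 101.5 mm below the origin; lowest point 105 mm below it). The foot runs 18 mm along tool -x and its end turns up (top of the end 11.5 mm above this point). Seen from above, shaft and foot reach from x = -21.5 to +3.5 mm, y = +-3.5 mm.
- pack1: battery pack, left channel: blue block 100 (x) x 64 (y) x 56 mm with yellow label, red pull loop, 0.39 to 0.72 kg. Origin: centre of its underside; +x into the bay, z up, axes nearly along the chassis's. Slides along chassis x on the channel floor, 3 mm at most from chassis y = 90; pulling takes a few newtons. Clear of the hood when its centre is at chassis x below -10 mm. May be absent (None).
- pack2: battery pack, middle channel: blue block 100 (x) x 64 (y) x 56 mm with yellow label, red pull loop, 0.39 to 0.72 kg. Origin: centre of its underside; +x into the bay, z up, axes nearly along the chassis's. Slides along chassis x on the channel floor, 3 mm at most from chassis y = 0; pulling takes a few newtons. Clear of the hood when its centre is at chassis x below -10 mm. May be absent (None).
- pack3: battery pack, right channel: blue block 100 (x) x 64 (y) x 56 mm with yellow label, red pull loop, 0.39 to 0.72 kg. Origin: centre of its underside; +x into the bay, z up, axes nearly along the chassis's. Slides along chassis x on the channel floor, 3 mm at most from chassis y = -90; pulling takes a few newtons. Clear of the hood when its centre is at chassis x below -10 mm. May be absent (None).
- pack1_loop (a point): centre of the opening of pack1's pull loop: a level red U of 6 mm steel wire on its -x face, open above and below. From here the opening runs 19.5 mm each way along x (pack face to inside of the cross bar) and 17 mm along y; wire axis 36 mm above the pack's underside; cross bar axis 22.5 mm to -x.
- pack2_loop (a point): centre of the opening of pack2's pull loop: a level red U of 6 mm steel wire on its -x face, open above and below. From here the opening runs 19.5 mm each way along x (pack face to inside of the cross bar) and 17 mm along y; wire axis 36 mm above the pack's underside; cross bar axis 22.5 mm to -x.
- pack3_loop (a point): centre of the opening of pack3's pull loop: a level red U of 6 mm steel wire on its -x face, open above and below. From here the opening runs 19.5 mm each way along x (pack face to inside of the cross bar) and 17 mm along y; wire axis 36 mm above the pack's underside; cross bar axis 22.5 mm to -x.
- nutdriver: bystander: nut driver with a black handle, same handle and guard as the screwdriver, hanging in the rack. Origin: centre of the guard's underside.
- meter: bystander: yellow hand-held meter, 80 x 150 x 40 mm, lying on the bench. Origin: centre of its underside.
- spray: bystander: spray can, 56 mm across, 170 mm tall. Origin: centre of its underside.
Mind the look-alikes: they are no part of the job. Leave any turquoise look-alike of the hook alone. What is shaped like the driver but pink is not meant.

How it is judged:
On the way, in this order (a step that is already met when the one before it is completed fails the run):
1. all four fasteners are turned to the free stop (value of joint each of cam1_turn, cam2_turn, cam3_turn, cam4_turn above 1.3 rad), for 0.2 s.
2. the cover lies flat on the mat, let go (horizontal distance between cover and mat below 0.06 m and height (world z) of cover below 0.012 m and angle between cover's own z axis and vertical below 0.06 rad and contact force between the fingers and cover below 0.3 N), for 0.2 s.
3. every fitted pack stands clear of the hood (x of each of pack1, pack2, pack3 in the frame of chassis below -0.008 m and z of each of pack1, pack2, pack3 in the frame of chassis below 0.02 m), for 0.2 s.
At the end, for the whole second after the job is handed in: fasteners past 1.3 rad; cover flat on the mat, centre within 60 mm of the mat's; each fitted pack on the chassis floor, wholly in front of the hood edge (chassis x below -8 mm); both tools upright (0.1 rad) on the rack rails by their guards, within 12 mm of its middle line; all at rest (all of step 1 and all of step 3 and horizontal distance between cover and mat below 0.06 m and height (world z) of cover below 0.012 m and angle between cover's own z axis and vertical below 0.06 rad and z of driver in the frame of rack between 0.118 and 0.135 m and y of driver in the frame of rack between -0.012 and 0.012 m and x of driver in the frame of rack between -0.12 and 0.12 m and angle between each of driver, hook's own z axis and vertical below 0.1 rad and z of hook in the frame of rack between 0.118 and 0.135 m and y of hook in the frame of rack between -0.012 and 0.012 m and x of hook in the frame of rack between -0.12 and 0.12 m and linear speed of each of pack1, pack2, pack3, cover, driver, hook below 0.02 m/s); the robot touches nothing.
It fails at once if the gripper touches a battery pack (contact force between the fingers and pack1 above 1 N or contact force between the fingers and pack2 above 1 N or contact force between the fingers and pack3 above 1 N).
It fails at once if a battery pack is touched with the screwdriver (contact force between driver and pack1 above 1 N or contact force between driver and pack2 above 1 N or contact force between driver and pack3 above 1 N).
It fails at once if the gripper touches a fastener (contact force between the fingers and cam1 above 1 N or contact force between the fingers and cam2 above 1 N or contact force between the fingers and cam3 above 1 N or contact force between the fingers and cam4 above 1 N).
It fails at once if a bystander (nut driver, meter, spray can) is moved more than 30 mm (distance of any of nutdriver, meter, spray from where it was at the start of the episode above 0.03 m).
Of pack1, pack2, pack3 only 2 to 3 are there at a start; the rules pass over those that are not, and their reading is None.
At some moment in a run one of cover, pack1, pack2, pack3 may be knocked a few centimetres aside while the robot is not near it.
It also fails if it takes over 210 s, if anything falls off the work surface, if the arm or the gripper's body presses on something with over 40 N, if the wrist force passes 120 N, or if a joint passes its speed limit or range.

## Working session

There is one attempt and no reset: what is moved stays moved. The work goes in short steps, Python scripts to look and compute and a shell command to move; the robot and the scene stay as the last step left them, time stands still between calls to the robot, and variables do not carry over. Pictures are saved under pics/ and viewed, and the job is handed in when it is done.

I'll start by looking at the state and the cameras.

```bash
ls; mkdir -p pics
cat > h.py <<'E'
import numpy as np, cv2
from workcell import *
from scipy.spatial.transform import Rotation as Rn
def snap(name,fn):
    o=get_obs(); im,d=camera(name); cv2.imwrite('pics/'+fn+'.png',im); np.savez('pics/'+fn+'.npz',im=im,d=d,p=o['position'],q=o['ee_rot']); return im,d,o
def w(name,fn,u,v,z=None):
    """pixel->world; if z given intersect plane, else depth"""
    f=np.load('pics/'+fn+'.npz'); m=camera_model(name); K=np.array(m['camera_matrix'])
    ray=np.linalg.inv(K)@np.array([u,v,1.0])
    if name=='wrist':
        M=np.array(m['mount']); Rt=Rn.from_quat(f['q']).as_matrix()
        Rw=Rt@M[:3,:3]; c=Rt@M[:3,3]+f['p']
    else:
        R=np.array(m['R']); Rw=R.T; c=-R.T@np.array(m['t'])
    if z is None:
        d=f['d'][int(round(v)),int(round(u))]; return c+Rw@ray*d
    r=Rw@ray; return c+r*(z-c[2])/r[2]
def proj(name,X,fn=None):
    m=camera_model(name); K=np.array(m['camera_matrix'])
    if name=='wrist':
        f=np.load('pics/'+fn+'.npz');M=np.array(m['mount']); Rt=Rn.from_quat(f['q']).as_matrix()
        Rw=Rt@M[:3,:3]; c=Rt@M[:3,3]+f['p']; x=Rw.T@(np.array(X)-c)
    else: x=np.array(m['R'])@X+np.array(m['t'])
    p=K@x; return p[:2]/p[2]
def crop(fn,u0,v0,u1,v1,s,out):
    im=cv2.imread('pics/'+fn+'.png')[v0:v1,u0:u1]; cv2.imwrite('pics/'+out+'.png',cv2.resize(im,None,fx=s,fy=s,interpolation=cv2.INTER_CUBIC))
E
python3 - <<'E'
from h import *
o=get_obs(); print({k:np.round(v,3) for k,v in o.items()}); print([k for k in o])
import workcell; print([n for n in dir(workcell) if not n.startswith('_')])
for n in ('top','side','wrist'):
    snap(n,n+'0'); m=camera_model(n); print(n,{k:np.round(v,3).tolist() for k,v in m.items()})
E
```

```text
pics
{'clock': np.float64(0.0), 'joint_pos': array([-1.134,  0.333, -0.065,  1.461,  0.022,  1.35 , -0.088]), 'joint_velocities': array([ 0.   ,  0.   , -0.001,  0.   ,  0.002, -0.002,  0.001]), 'tau': array([-0.0000e+00, -6.2545e+01,  4.9000e-02, -3.9160e+01,  1.6000e-02,
        1.0000e-02,  0.0000e+00]), 'position': array([0.277, 0.56 , 0.256]), 'ee_rot': array([ 0.228,  0.974, -0.001, -0.   ]), 'ft_force': array([-0.315,  0.159,  0.29 ]), 'torque': array([-0.01 ,  0.002, -0.023]), 'grip_width': np.float64(1.003)}
['clock', 'joint_pos', 'joint_velocities', 'tau', 'position', 'ee_rot', 'ft_force', 'torque', 'grip_width']
['MotionError', 'camera', 'camera_model', 'finger_overhang', 'get_obs', 'hand_in']
top {'camera_matrix': [[510.43, 0.0, 323.068], [0.0, 510.43, 197.402], [0.0, 0.0, 1.0]], 'R': [[0.014, -1.0, -0.016], [-0.98, -0.011, -0.198], [0.197, 0.019, -0.98]], 't': [-0.06, 0.535, 1.645]}
side {'camera_matrix': [[377.077, 0.0, 324.688], [0.0, 377.077, 197.276], [0.0, 0.0, 1.0]], 'R': [[0.964, -0.266, -0.013], [-0.214, -0.745, -0.632], [0.159, 0.612, -0.775]], 't': [-0.524, 0.116, 1.174]}
wrist {'camera_matrix': [[303.462, 0.0, 317.119], [0.0, 303.462, 204.645], [0.0, 0.0, 1.0]], 'mount': [[-0.001, -0.95, -0.312, 0.081], [1.0, -0.001, 0.0, -0.0], [-0.001, -0.312, 0.95, -0.118], [0.0, 0.0, 0.0, 1.0]]}
```

View pics/top0.png

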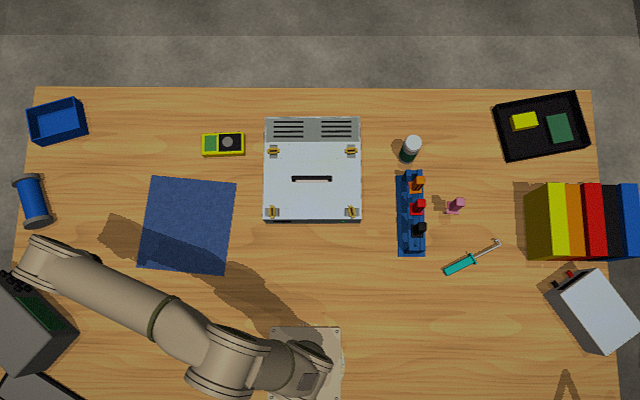

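View pics/side0.png

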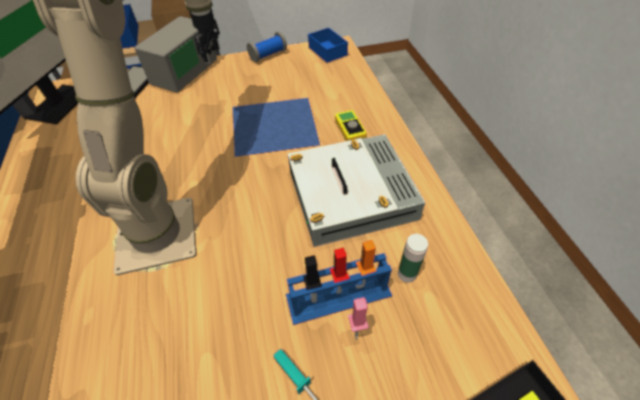

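View pics/wrist0.png

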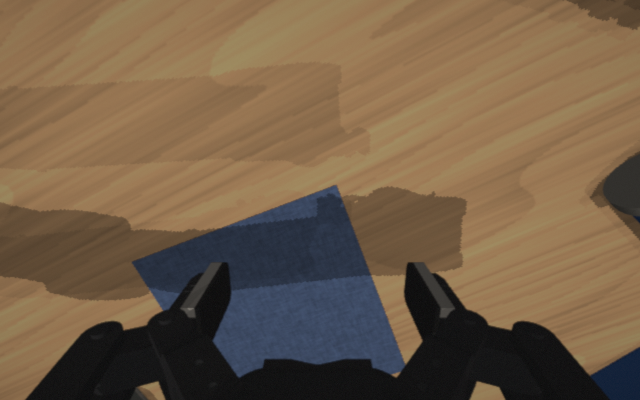

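Run:
```python
from h import *
crop('top0',255,105,375,230,6,'c1')
crop('top0',385,160,475,270,5,'c2')
crop('top0',130,165,245,285,5,'c3')
```

```text
(no output)
```

View pics/c1.png

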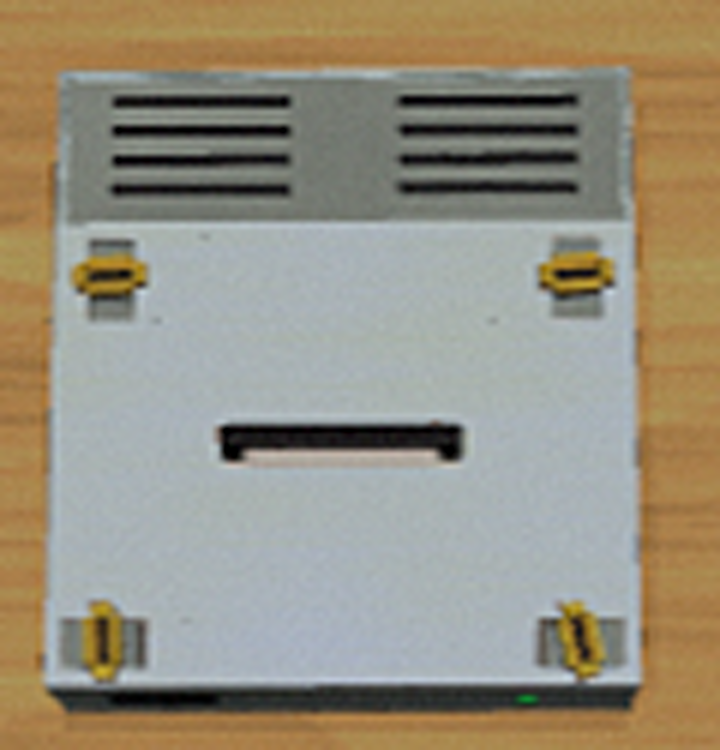

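View pics/c2.png

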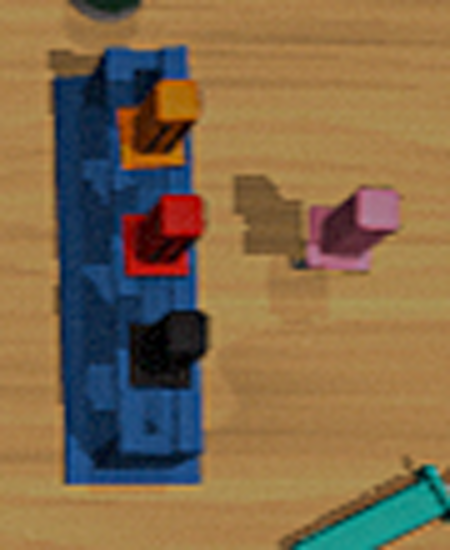

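View pics/c3.png

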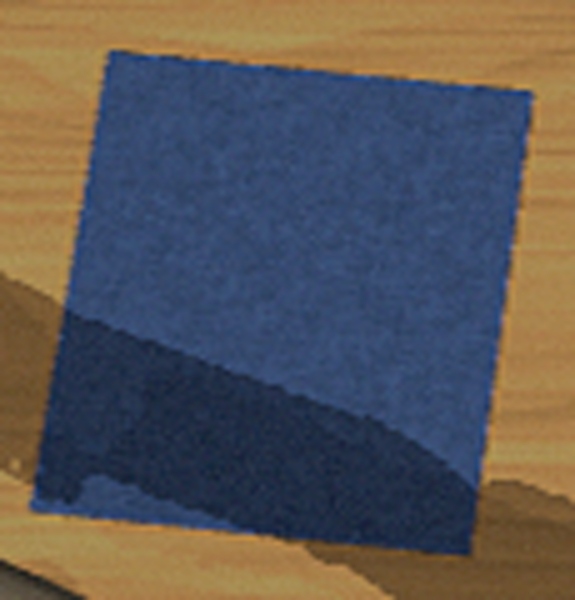

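Run:
```python
from h import *
def c(x,y,s,u,v): return (u+x/s-0.4,v+y/s-0.4)
P=[w('top','top0',*c(x,y,6,255,105),z=.1065)[:2] for x,y in [(103,640),(582,638),(110,273),(576,273)]]
P=np.array(P); M=np.array([[-142,128],[-142,-128],[62,128],[62,-128]])/1000
pc=P.mean(0);mc=M.mean(0);H=(M-mc).T@(P-pc);a=np.arctan2(H[0,1]-H[1,0],H[0,0]+H[1,1])
R=np.array([[np.cos(a),-np.sin(a)],[np.sin(a),np.cos(a)]]);t=pc-R@mc
print('chassis',t,a);print((P-(M@R.T+t))*1000)
for n,x,y in [('orange',178,102),('red',182,215),('black',187,330)]:
    print(n,w('top','top0',*c(x,y,5,385,160),z=.231),w('top','top0',*c(x,y,5,385,160)))
Q=np.array([w('top','top0',*c(x,y,5,130,165),z=.003)[:2] for x,y in [(108,52),(532,92),(472,553),(33,510)]]);print(Q,Q.mean(0))
d=Q[0]-Q[3];print(np.linalg.norm(d),np.degrees(np.arctan2(d[1],d[0])));d=Q[3]-Q[2];print(np.linalg.norm(d),np.degrees(np.arctan2(d[1],d[0]))-90)
for x,y in [(341,430)]:print('handle',w('top','top0',*c(x,y,6,255,105)))
```

```text
chassis [ 0.62093325 -0.0163621 ] 0.01429683057144648
[[ 0.28979608 -0.3805422 ]
 [ 0.6109896  -0.2069528 ]
 [ 0.19686332 -0.19550199]
 [-1.097649    0.78299699]]
orange [ 0.55555921 -0.34591838  0.231     ] [ 0.55434737 -0.34502982  0.23607028]
red [ 0.48697148 -0.34667549  0.231     ] [ 0.48767515 -0.34731678  0.22735127]
black [ 0.4184186 -0.3479748  0.231    ] [ 0.42000566 -0.34988535  0.22018333]
[[0.61831461 0.5459222 ]
 [0.59287002 0.24890469]
 [0.27719471 0.27391164]
 [0.30177721 0.57090005]] [0.44753914 0.40990964]
0.3175213726608262 -4.511838972279283
0.2980040525674258 -4.731733352428904
handle [ 0.58936655 -0.01674502  0.12605455]
```

```bash
cat >> h.py <<'E'
def tgt(x,y,z,yaw=None):
    """print rotvec (tool) to vertical with tool-y at yaw deg, then shift in the turned tool frame (mm)"""
    o=get_obs(); R0=Rn.from_quat(o['ee_rot']); p=np.array(o['position'])
    Y=R0.as_matrix()[:,1]
    if yaw is None: yaw=np.degrees(np.arctan2(Y[1],Y[0]))
    a=np.radians(yaw); ty=np.array([np.cos(a),np.sin(a),0]); tz=np.array([0,0,-1.]); tx=np.cross(ty,tz)
    R1=np.stack([tx,ty,tz],1)
    rv=(R0.inv()*Rn.from_matrix(R1)).as_rotvec()
    print('turn',np.round(rv,4),'then shift mm',np.round(R1.T@(np.array([x,y,z])-p)*1000,1),'shift in present axes',np.round(R0.as_matrix().T@(np.array([x,y,z])-p)*1000,1))
def st():
    o=get_obs(); R=Rn.from_quat(o['ee_rot']).as_matrix(); Y=R[:,1]
    print('t',round(float(o['clock']),2),'p',np.round(np.array(o['position'])*1000,1),'yawY',round(float(np.degrees(np.arctan2(Y[1],Y[0]))),2),'tilt',np.round(np.degrees(R[:2,2]),2),'j',np.round(o['joint_pos'],2),'F',np.round(o['ft_force'],1),'T',np.round(o['torque'],2),'g',round(float(o['grip_width']),3))
E
python3 -c "
from h import *; print(finger_overhang); tgt(.5,.25,.33)"; python3 -m creep '[[0,0,0,0,0,-40,0],[0,0,0.1,0,0,-30,0]]'; python3 -c "
from h import *; st(); tgt(.5,.25,.33,20);tgt(.5,.25,.33)"
```

```text
0.025
turn [-0.0011  0.0001  0.    ] then shift mm [-337.1 -178.8  -74.3] shift in present axes [-337.1 -178.9  -74.1]
clock: 0.35
position: [0.2773, 0.5598, 0.3272]
ee_rot: [0.277, 0.961, -0.0, -0.0]
ft_force: [0.0, 0.6, 0.3]
grip_width: 0.999
t 0.35 p [277.3 559.8 327.2] yawY 57.89 tilt [-0.03 -0.05] j [-1.15  0.31 -0.05  1.35  0.01  1.49 -0.18] F [0.  0.6 0.3] T [ 0.02 -0.01  0.03] g 0.999
turn [-9.000e-04  4.000e-04  6.614e-01] then shift mm [-367.3  103.3   -2.8] shift in present axes [-353.3 -144.1   -2.6]
turn [-0.001   0.0001  0.    ] then shift mm [-353.3 -144.1   -2.8] shift in present axes [-353.3 -144.1   -2.6]
```

```bash
python3 -m creep '[[0,0,0,-44,-18,0,0],[0,0,0,-44,-18,0,0],[0,0,0,-44,-18,0,0],[0,0,0,-44,-18,0,0],[0,0,0,-44,-18,0,0],[0,0,0,-44,-18,0,0],[0,0,0,-44,-18,0,0],[0,0,0,-44,-18,0,0]]' >/dev/null; python3 -m creep '[[0,0,0.145,0,0,0,0],[0,0,0.145,0,0,0,0],[0,0,0.145,0,0,0,0],[0,0,0.145,0,0,0,0],[0,0,0.145,0,0,0,0],[0,0,0.145,0,0,0,0],[0,0,0.145,0,0,0,0],[0,0,0.145,0,0,0,0]]' ; python3 -c "
from h import *; st(); tgt(.487,-.345,.33)"
```

```text
clock: 1.95
position: [0.499, 0.2511, 0.3261]
ee_rot: [0.76, 0.65, -0.0, -0.0]
ft_force: [0.1, 0.0, 0.8]
grip_width: 1.001
t 1.95 p [499.  251.1 326.1] yawY -8.88 tilt [-0.02 -0.01] j [-0.79  0.15  0.28  1.54 -0.04  1.45 -0.67] F [0.1 0.  0.8] T [0.02 0.04 0.05] g 1.001
turn [-0.0004  0.0002  0.    ] then shift mm [-590.8   80.1   -3.9] shift in present axes [-590.8   80.1   -3.8]
```

```bash
python3 -m creep '[[0,0,0.14,-42,6,0,0],[0,0,0.14,-42,12,0,0],[0,0,0.14,-42,18,0,0],[0,0,0.14,-42,24,0,0],[0,0,0.14,-36,30,0,0],[0,0,0.145,-36,30,0,0]]'; python3 -c "
from h import *; st(); snap('wrist','w1'); tgt(.487,-.345,.33,-90)"
```

```text
clock: 2.55
position: [0.4867, -0.0241, 0.3261]
ee_rot: [0.96, 0.282, 0.0, -0.0]
ft_force: [0.0, -0.5, 1.5]
grip_width: 1.001
t 2.55 p [486.7 -24.1 326.1] yawY -57.29 tilt [0.   0.01] j [-0.56 -0.03  0.51  1.72  0.01  1.44 -1.05] F [ 0.  -0.5  1.5] T [-0.06 -0.07  0.02] g 1.001
turn [1.60e-03 1.00e-04 5.52e-01] then shift mm [  1.6 312.3  -3.3] shift in present axes [-162.4  266.8   -2.8]
```

View pics/w1.png

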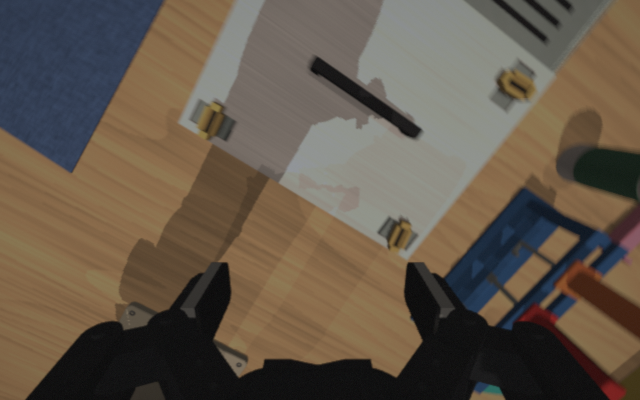

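```bash
python3 -m creep '[[0,0,0.138,0,0,0,0],[0,0,0.138,0,0,0,0],[0,0,0.138,0,0,0,0],[0,0,0.138,0,0,0,0],[0,0,0,0,44,0,0],[0,0,0,0,44,0,0],[0,0,0,0,44,0,0],[0,0,0,0,44,0,0]]' >/dev/null; python3 -m creep '[[0,0,0,0,44,0,0],[0,0,0,0,44,0,0],[0,0,0,0,44,0,0],[0,0,0,0,0,0,0],[0,0,0,0,0,0,0]]'; python3 -c "
from h import *; st(); snap('wrist','w2'); snap('side','s2')
crop('s2',270,225,410,345,5,'s2c')"
```

```text
clock: 3.9
position: [0.4943, -0.3307, 0.3257]
ee_rot: [1.0, 0.011, -0.001, 0.0]
ft_force: [0.8, 0.2, -0.2]
grip_width: 1.0
t 3.9 p [ 494.3 -330.7  325.7] yawY -88.68 tilt [-0.08 -0.01] j [-0.12  0.29  0.8   1.47 -0.21  1.47 -0.87] F [ 0.8  0.2 -0.2] T [-0.    0.01 -0.01] g 1.0
```

View pics/w2.png

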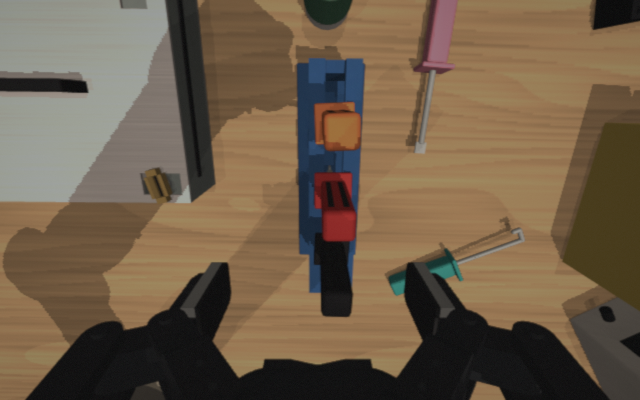

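View pics/s2c.png

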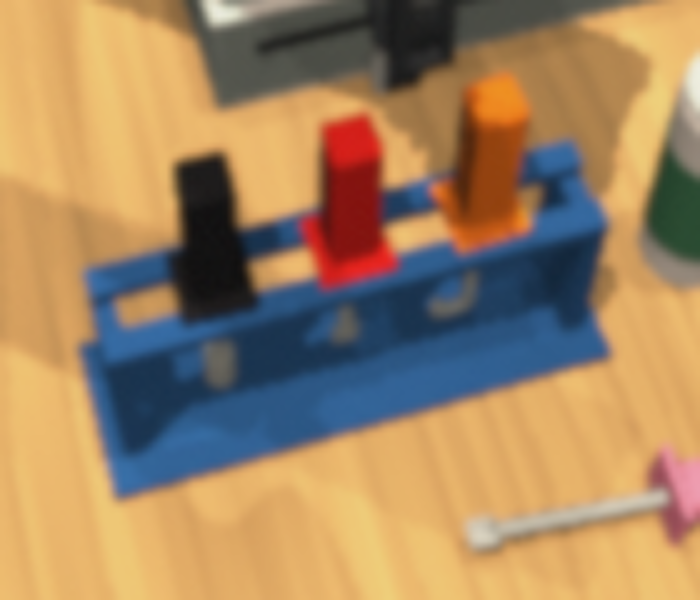

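The red driver hangs in the rack (top px 421,203; wrist px ~339,223), and the pink look-alike lies beside it at (455,205), so red is the one meant. The orange hook is in the rack at (421,181) with its foot toward world -x. The turquoise one on the bench is the decoy.

Run:
```python
from h import *
crop('w2',290,90,390,330,3,'w2c')
print(proj('wrist',[.487,-.3467,.231],'w2'),proj('wrist',[.5556,-.346,.231],'w2'))
```

```text
[338.26874471 226.09981677] [341.61073294 133.0317448 ]
```

View pics/w2c.png

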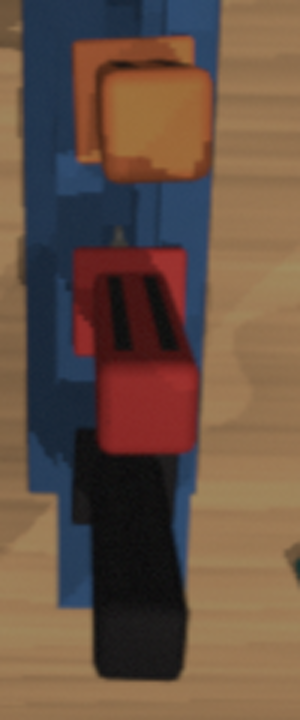

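```bash
python3 -c "
from h import *; tgt(.487,-.347,.201,-89)"
```

```text
turn [-0.0009  0.0001  0.0092] then shift mm [ -8.5  18.2 125. ] shift in present axes [ -8.7  18.2 125. ]
```

```bash
python3 -m creep '[[0,0,0.009,-8.5,18,0,0],[0,0,0,0,0,40,0],[0,0,0,0,0,0,0]]' >/dev/null; python3 -c "
from h import *; st(); tgt(.487,-.347,.201,-89)"
```

```text
t 4.3 p [ 485.8 -345.5  282.6] yawY -88.98 tilt [-0.26  0.23] j [-0.09  0.32  0.8   1.53 -0.23  1.39 -0.83] F [ 0.   0.2 -0.7] T [0.02 0.06 0.02] g 1.0
turn [-0.004   0.0045  0.0004] then shift mm [ 1.2  1.5 81.6] shift in present axes [ 1.5  1.8 81.6]
```

```bash
python3 -m creep '[[-0.004,0.004,0,1.2,1.5,30,0],[0,0,0,0,0,30,0],[0,0,0,0,0,21.5,0],[0,0,0,0,0,0,0],[0,0,0,0,0,0,0]]' >/dev/null; python3 -c "
from h import *; st(); tgt(.487,-.347,.201,-89)";  python3 -m creep '[[0,0,0,0,0,0,100],[0,0,0,0,0,0,180],[0,0,0,0,0,0,255],[0,0,0,0,0,0,255],[0,0,0,0,0,0,255],[0,0,0,0,0,0,255],[0,0,0,0,0,0,255],[0,0,0,0,0,0,255]]' 60;python3 -c "
from h import *; st()"
```

```text
t 4.8 p [ 489.  -349.1  206.3] yawY -89.0 tilt [ 0.29 -0.22] j [-0.07  0.38  0.78  1.64 -0.28  1.24 -0.79] F [0.2 0.3 0.7] T [-0.06  0.02 -0.02] g 1.001
turn [ 0.0039 -0.0049  0.0001] then shift mm [-1.9 -2.1  5.3] shift in present axes [-2.  -2.1  5.3]
clock: 5.6
position: [0.4882, -0.3498, 0.205]
ee_rot: [1.0, 0.008, 0.002, 0.002]
ft_force: [-0.5, 1.2, 5.3]
grip_width: 0.289
t 5.6 p [ 488.2 -349.8  205. ] yawY -89.09 tilt [ 0.25 -0.22] j [-0.07  0.38  0.78  1.64 -0.28  1.24 -0.79] F [-0.5  1.2  5.3] T [0.42 0.2  0.02] g 0.289
```

```bash
python3 -m creep '[[0.004,-0.004,0,0,0,0,255],[0,0,0,0,0,0,255],[0,0,0,0,0,-20,255],[0,0,0,0,0,-40,255],[0,0,0,0,0,-40,255],[0,0,0,0,0,-40,255],[0,0,0,0,0,0,255],[0,0,0,0,0,0,255]]' 110;python3 -c "
from h import *; st(); snap('side','s3'); snap('wrist','w3');snap('top','t3'); crop('s3',240,160,440,345,4,'s3c')"
```

```text
clock: 6.4
position: [0.4879, -0.3501, 0.3445]
ee_rot: [1.0, 0.008, 0.0, 0.0]
ft_force: [0.6, 0.4, -1.4]
grip_width: 0.289
t 6.4 p [ 487.9 -350.1  344.5] yawY -89.11 tilt [ 0.   -0.01] j [-0.09  0.3   0.82  1.42 -0.22  1.51 -0.84] F [ 0.6  0.4 -1.4] T [-0.01 -0.04 -0.06] g 0.289
```

View pics/s3c.png

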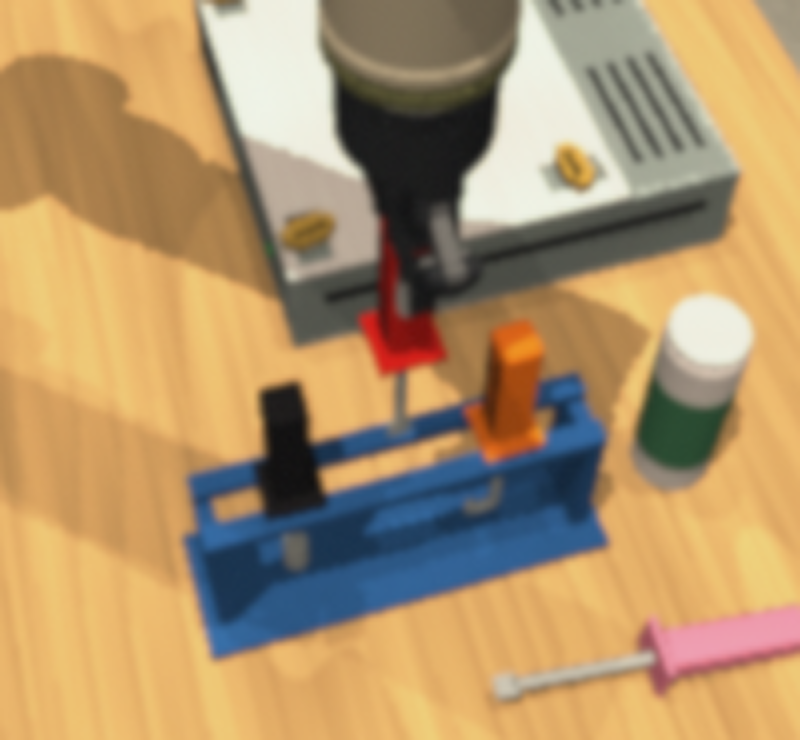

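View pics/w3.png

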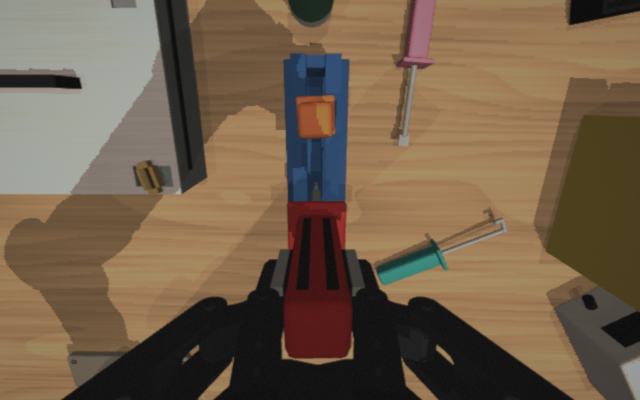

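Run:
```python
from h import *
crop('w3',125,150,175,205,12,'w3c')
print(proj('wrist',[.487,-.350,.1595],'w3'))
```

```text
[317.80054775 186.82606117]
```

View pics/w3c.png

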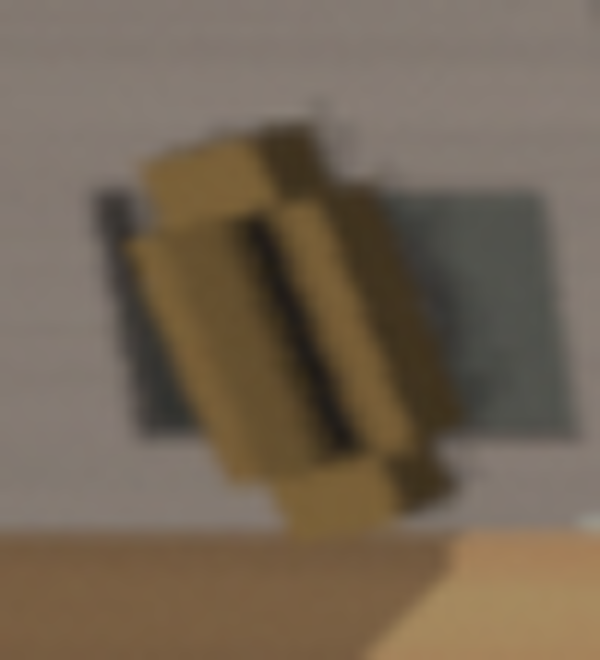

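```bash
cat >> h.py <<'E'
def head(name,fn,p1,p2,z=.1065):
    a=w(name,fn,*p1,z=z);b=w(name,fn,*p2,z=z);d=a-b
    print('centre',np.round((a+b)[:2]*500,1),'len',round(1000*float(np.linalg.norm(d)),1),'deg',round(float(np.degrees(np.arctan2(d[1],d[0]))),1))
E
python3 - <<'E'
from h import *
f=lambda x,y:(125+x/12-.45,150+y/12-.45)
head('wrist','w3',f(203,152),f(345,527))
a=.0143;R=np.array([[np.cos(a),-np.sin(a)],[np.sin(a),np.cos(a)]])
for m in [(-142,128),(-142,-128),(62,128),(62,-128)]: print(R@np.array(m)+[620.9,-16.4])
tgt(.4808,-.1464,.335,-89.1+14)
E
```

```text
centre [ 480.7 -146.2] len 39.0 deg 11.9
[477.08418093 109.55638207]
[ 480.74485616 -146.41744366]
[681.0633233  112.47348265]
[ 684.72399854 -143.50034308]
turn [-0.0017  0.0023 -0.2442] then shift mm [  45.6 -198.     8. ] shift in present axes [  -3.6 -203.1    8.3]
```

```bash
python3 -m creep '[[0,0,-0.1,0,0,0,255],[0,0,-0.092,0,0,0,255]]' >/dev/null; python3 -c "
from h import *; st(); tgt(.4817,-.146,.335,-78.1)"
```

```text
t 6.75 p [ 487.7 -349.5  343.3] yawY -77.87 tilt [-0.13  0.06] j [-0.07  0.3   0.78  1.42 -0.21  1.51 -0.65] F [-0.2  0.1 -2.4] T [ 0.02 -0.04  0.01] g 0.289
turn [-0.0015  0.002   0.004 ] then shift mm [  36.  -200.4    8.3] shift in present axes [  36.9 -200.2    8.5]
```

```bash
python3 -m creep '[[0,0,0,7.2,-40,0,255],[0,0,0,7.2,-40,0,255],[0,0,0,7.2,-40,0,255],[0,0,0,7.2,-40,0,255],[0,0,0,7.2,-40,8,255],[0,0,0,0,0,0,255],[0,0,0,0,0,0,255]]' >/dev/null; python3 -c "
from h import *; st(); tgt(.4817,-.146,.335,-78.1);snap('wrist','w4');crop('w4',220,100,420,250,4,'w4c')"
```

```text
t 7.45 p [ 481.7 -145.7  335.8] yawY -77.95 tilt [-0.1   0.02] j [-0.43  0.01  0.64  1.67 -0.    1.46 -1.15] F [-0.6 -0.5 -1.9] T [-0.03  0.01 -0.03] g 0.291
turn [-0.0006  0.0016  0.0026] then shift mm [-0.   0.3  0.8] shift in present axes [-0.   0.3  0.8]
```

View pics/w4c.png

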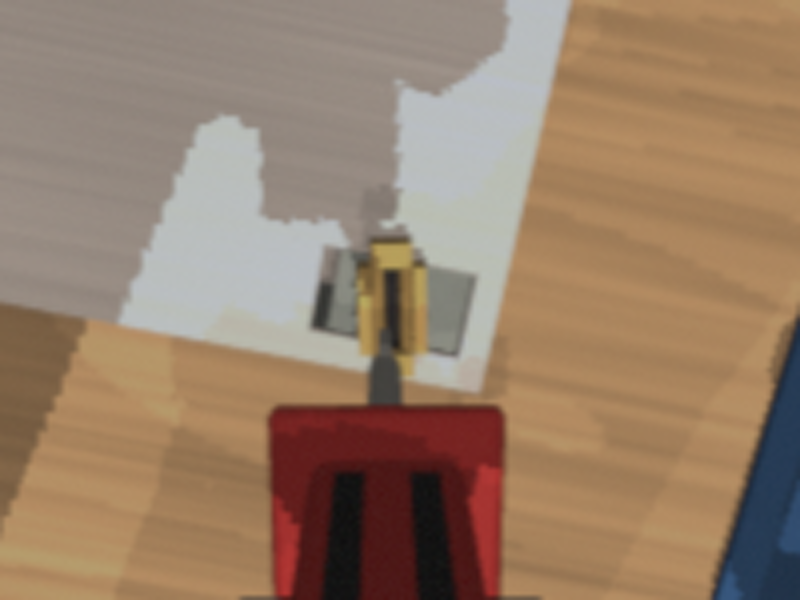

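```bash
python3 -m creep '[[0,0,0,0,0,25,255],[0,0,0,0,0,10,255],[0,0,0,0,0,8,255],[0,0,0,0,0,0,255],[0,0,0,0,0,0,255]]' >/dev/null; python3 -c "
from h import *; st()"; python3 -m creep '[[0,0,0,0,0,3,255],[0,0,0,0,0,3,255],[0,0,0,0,0,0,255],[0,0,0,0,0,0,255]]' >/dev/null; python3 -c "
from h import *; st()"
```

```text
t 8.0 p [ 482.1 -147.1  294.2] yawY -78.13 tilt [ 0.02 -0.01] j [-0.42  0.02  0.65  1.75 -0.01  1.38 -1.14] F [-0.2  0.1 -1.3] T [-0.01  0.02 -0.  ] g 0.29
t 8.4 p [ 482.  -146.7  287.8] yawY -78.09 tilt [0.   0.01] j [-0.42  0.03  0.65  1.76 -0.02  1.36 -1.13] F [-0.5  0.5 -1.9] T [ 0.01 -0.01  0.  ] g 0.29
```

```bash
python3 -m creep '[[0,0,0,0,0,2.5,255],[0,0,0,0,0,0,255],[0,0,0,0,0,0,255]]' >/dev/null; python3 -c "
from h import *; st()"; python3 -m creep '[[0,0,0,0,0,1.5,255],[0,0,0,0,0,0,255],[0,0,0,0,0,0,255]]' >/dev/null; python3 -c "
from h import *; st();snap('wrist','w5');crop('w5',220,100,420,250,4,'w5c')"
```

```text
t 8.7 p [ 482.  -146.7  285.2] yawY -78.09 tilt [-0.  0.] j [-0.42  0.03  0.65  1.76 -0.02  1.36 -1.13] F [-0.1  0.4 -1.4] T [-0.   -0.02  0.05] g 0.292
t 9.0 p [ 482.  -146.7  283.8] yawY -78.09 tilt [0.   0.01] j [-0.42  0.03  0.65  1.76 -0.02  1.35 -1.13] F [ 0.1 -0.5 -1.8] T [-0.06 -0.05  0.01] g 0.293
```

View pics/w5c.png

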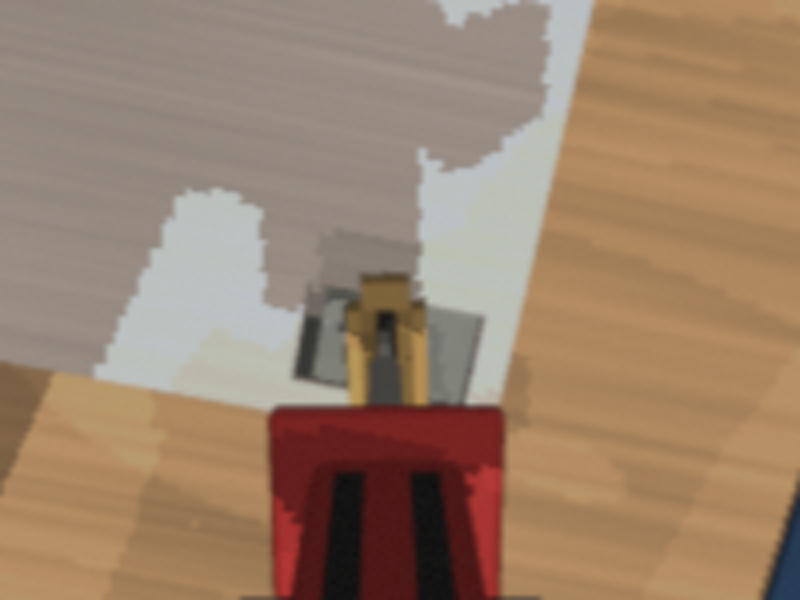

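```bash
python3 -m creep '[[0,0,-0.1,0,0,0,255],[0,0,-0.1,0,0,0,255],[0,0,-0.1,0,0,0,255],[0,0,-0.1,0,0,0,255],[0,0,-0.1,0,0,0,255],[0,0,-0.1,0,0,0,255],[0,0,-0.1,0,0,0,255],[0,0,-0.1,0,0,0,255]]' >/dev/null; python3 -c "
from h import *; st()"; python3 -m creep '[[0,0,-0.1,0,0,0,255],[0,0,-0.1,0,0,0,255],[0,0,-0.1,0,0,0,255],[0,0,-0.1,0,0,0,255],[0,0,-0.1,0,0,0,255],[0,0,-0.06,0,0,0,255],[0,0,0,0,0,0,255]]' >/dev/null; python3 -c "
from h import *; st();snap('wrist','w6')"
```

```text
t 9.85 p [ 482.1 -146.5  283.9] yawY -32.01 tilt [0.02 0.03] j [-0.41  0.03  0.63  1.76 -0.02  1.35 -0.33] F [ 0.7  0.9 -1.6] T [ 0.38 -0.15 -0.06] g 0.297
t 10.55 p [ 482.1 -146.2  283.8] yawY -0.1 tilt [0.   0.05] j [-0.4   0.03  0.62  1.76 -0.02  1.35  0.23] F [-0.8  2.5 -0.9] T [ 0.71  0.09 -0.07] g 0.289
```

View pics/w6.png

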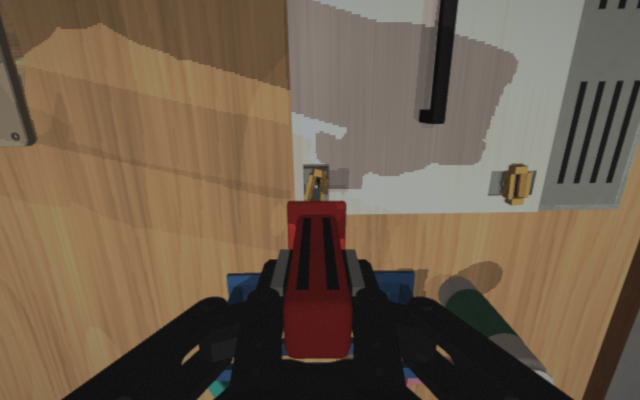

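```bash
python3 -m creep '[[0,0,-0.07,0,0,0,255],[0,0,-0.07,0,0,0,255],[0,0,0,0,0,0,255]]' >/dev/null; python3 -c "
from h import *; st()";python3 -m creep '[[0,0,-0.05,0,0,0,255],[0,0,-0.03,0,0,0,255],[0,0,0,0,0,0,255]]' >/dev/null;  python3 -c "
from h import *; st();snap('wrist','w7');crop('w7',270,140,370,220,8,'w7c')"
```

```text
t 10.9 p [ 482.  -146.3  283.8] yawY 7.83 tilt [0.   0.05] j [-0.39  0.03  0.62  1.76 -0.02  1.35  0.37] F [ 0.4  2.3 -1. ] T [ 1.11  0.06 -0.02] g 0.29
t 11.2 p [ 482.  -146.4  283.8] yawY 12.37 tilt [0.01 0.04] j [-0.39  0.03  0.62  1.76 -0.02  1.35  0.44] F [-0.4  4.6 -0.9] T [ 1.27  0.09 -0.08] g 0.289
```

View pics/w7c.png

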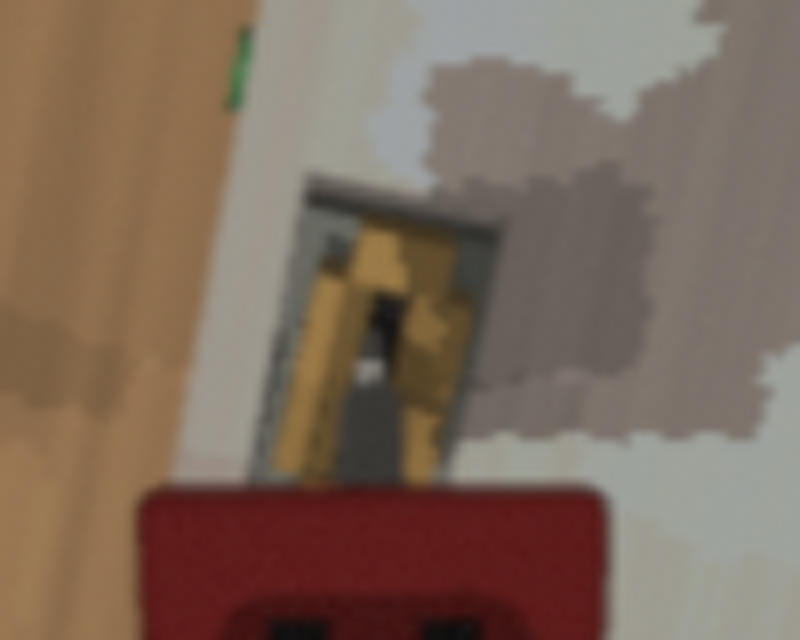

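```bash
python3 -m creep '[[0,0,0.08,0,0,0,255],[0,0,0,0,0,-15,255],[0,0,0,0,0,-30,255],[0,0,0,0,0,0,255],[0,0,0,0,0,0,255]]' >/dev/null;  python3 -c "
from h import *; st();snap('wrist','w8');crop('w8',240,110,400,230,5,'w8c');crop('w8',470,120,570,200,8,'w8d'); tgt(.684,-.143,.329,8)"
```

```text
t 11.75 p [ 482.1 -147.4  328.9] yawY 7.74 tilt [ 0.06 -0.05] j [-0.4   0.01  0.62  1.69 -0.    1.45  0.35] F [-0.8 -0.  -1.9] T [-0.02 -0.02  0.03] g 0.291
turn [-0.0005  0.0005 -0.0041] then shift mm [-24.  200.8  -0.8] shift in present axes [-23.2 200.9  -0.9]
```

View pics/w8c.png

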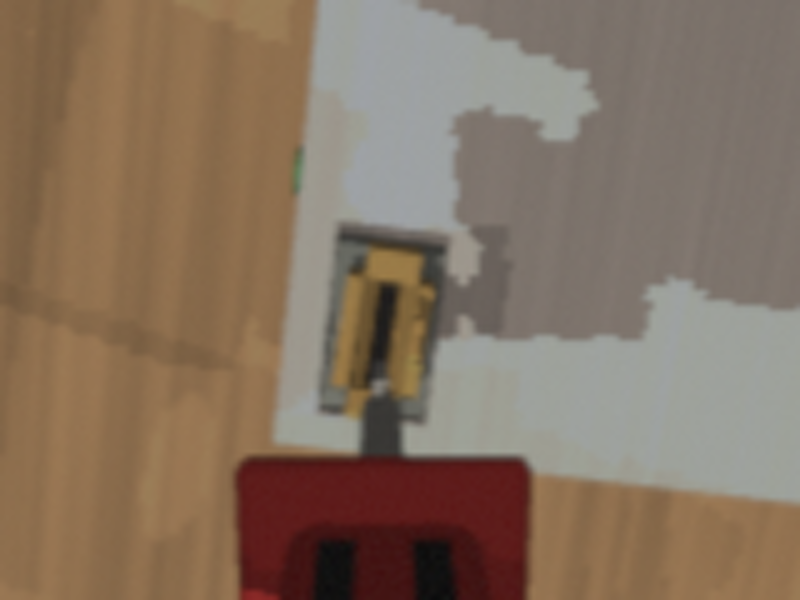

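View pics/w8d.png

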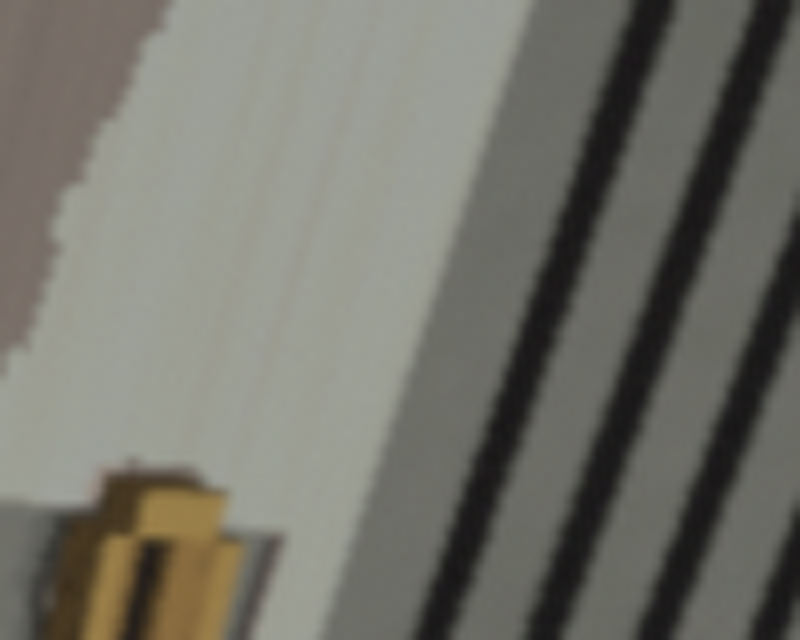

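```bash
python3 -m creep '[[0,0,0,-4.6,40,0,255],[0,0,0,-4.6,40,0,255],[0,0,0,-4.6,40,0,255],[0,0,0,-4.6,40,0,255],[0,0,0,-4.6,41,0,255],[0,0,0,0,0,0,255],[0,0,0,0,0,0,255]]' >/dev/null;  python3 -c "
from h import *; st();snap('wrist','w9');crop('w9',240,110,400,230,5,'w9c'); tgt(.6847,-.1425,.329)"
```

```text
t 12.5 p [ 684.3 -142.4  325.9] yawY 7.8 tilt [-0.25 -0.07] j [-0.24  0.54  0.63  1.14 -0.3   1.56  0.46] F [-0.1 -0.3 -1.4] T [-0.05  0.06 -0.04] g 0.291
turn [-0.0024  0.0005  0.    ] then shift mm [ 0.2  1.1 -1.6] shift in present axes [ 0.2  1.1 -1.6]
```

View pics/w9c.png

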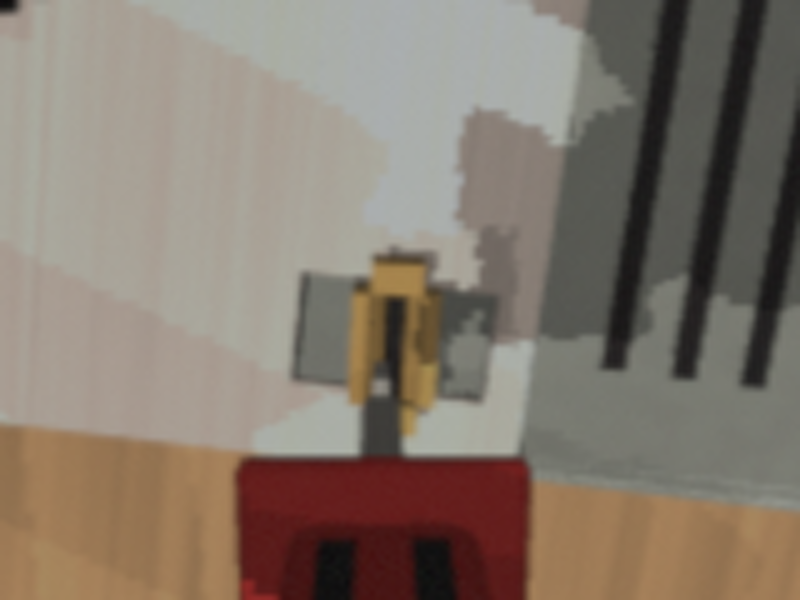

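Run:
```python
from h import *
f=lambda p:(np.array(p)-[240,110]+.4)*5
print('cam4 exp',f(proj('wrist',[.6847,-.1435,.1065],'w9')))
z=np.load('pics/w9.npz');R=Rn.from_quat(z['q']).as_matrix()
tip=z['p']+R@[-.001,0,.185];print('tip',tip,f(proj('wrist',tip,'w9')))
g=lambda x,y:(240+x/5-.4,110+y/5-.4)
head('wrist','w9',g(398,265),g(408,425))
# same check for cam2 in w8
f8=lambda p:(np.array(p)-[240,110]+.4)*5
print('cam2 exp',f8(proj('wrist',[.4807,-.1464,.1065],'w8')))
```

```text
cam4 exp [396.46198433 352.43152484]
tip [ 0.6836554  -0.14363228  0.14086953] [391.60148258 391.58944866]
centre [ 686.  -141.9] len 37.3 deg 101.4
cam2 exp [384.74337492 339.00473286]
```

```bash
python3 -m creep '[[0,0,0.02,0,2.5,15,255],[0,0,0,0,0,12,255],[0,0,0,0,0,6,255],[0,0,0,0,0,0,255],[0,0,0,0,0,0,255]]' >/dev/null; python3 -c "
from h import *; st()"; python3 -m creep '[[0,0,0,0,0,3,255],[0,0,0,0,0,0,255],[0,0,0,0,0,0,255]]' >/dev/null; python3 -c "
from h import *; st()"
```

```text
t 13.05 p [ 686.6 -141.7  296.1] yawY 6.71 tilt [0.02 0.02] j [-0.25  0.54  0.63  1.19 -0.31  1.5   0.44] F [ 0.1  0.2 -1.5] T [ 0.01 -0.02 -0.09] g 0.288
t 13.35 p [ 686.8 -141.7  292.9] yawY 6.71 tilt [0.01 0.  ] j [-0.25  0.55  0.62  1.19 -0.31  1.49  0.44] F [ 0.4  0.4 -1.7] T [-0.   -0.04 -0.04] g 0.292
```

```bash
python3 -m creep '[[0,0,0,0,0,3,255],[0,0,0,0,0,3,255],[0,0,0,0,0,0,255],[0,0,0,0,0,0,255]]' >/dev/null; python3 -c "
from h import *; st()"; python3 -m creep '[[0,0,0,0,0,2.5,255],[0,0,0,0,0,0,255],[0,0,0,0,0,0,255]]' >/dev/null; python3 -c "
from h import *; st();snap('wrist','w10');crop('w10',240,110,400,230,5,'w10c')"
```

```text
t 13.75 p [ 686.7 -141.8  286.6] yawY 6.7 tilt [-0.01  0.  ] j [-0.25  0.55  0.62  1.21 -0.31  1.48  0.44] F [-0.2 -0.4 -2.2] T [-0.01  0.01  0.  ] g 0.289
t 14.05 p [ 686.7 -141.7  284.2] yawY 6.7 tilt [-0.    0.01] j [-0.25  0.55  0.62  1.21 -0.31  1.48  0.45] F [-0.2 -0.5 -1.8] T [-0.04  0.01 -0.01] g 0.29
```

View pics/w10c.png

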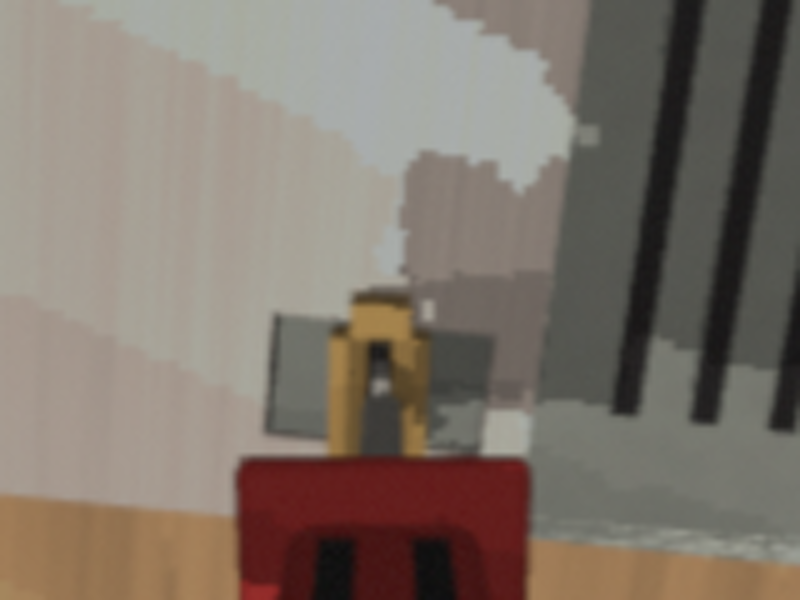

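```bash
python3 -m creep '[[0,0,-0.1,0.15,-0.1,0,255],[0,0,-0.1,0.15,-0.1,0,255],[0,0,-0.1,0.15,-0.1,0,255],[0,0,-0.1,0.15,-0.1,0,255],[0,0,-0.1,0.15,-0.1,0,255],[0,0,-0.1,0.15,-0.1,0,255],[0,0,-0.1,0.15,-0.1,0,255],[0,0,-0.1,0.15,-0.1,0,255]]' >/dev/null; python3 -c "
from h import *; st()"; python3 -m creep '[[0,0,-0.1,0.15,-0.1,0,255],[0,0,-0.1,0.15,-0.1,0,255],[0,0,-0.1,0.15,-0.1,0,255],[0,0,-0.1,0.15,-0.1,0,255],[0,0,-0.1,0.15,-0.1,0,255],[0,0,-0.1,0.15,-0.1,0,255],[0,0,-0.1,0.15,-0.1,0,255],[0,0,0,0,0,0,255]]' >/dev/null; python3 -c "
from h import *; st();"
```

```text
t 14.9 p [ 685.1 -141.5  284.3] yawY 52.74 tilt [-0.04 -0.02] j [-0.17  0.52  0.47  1.21 -0.23  1.47  1.2 ] F [-1.3 -0.2 -1.2] T [-0.27  0.51 -0.08] g 0.289
t 15.7 p [ 684.  -141.9  284.3] yawY 92.7 tilt [-0.02 -0.02] j [-0.09  0.5   0.35  1.21 -0.17  1.46  1.86] F [-0.3 -1.8 -0.8] T [-0.38  0.33 -0.02] g 0.292
```

```bash
python3 -m creep '[[0,0,-0.08,0,0,0,255],[0,0,-0.07,0,0,0,255],[0,0,0,0,0,0,255],[0,0,0,0,0,0,255]]' >/dev/null; python3 -c "
from h import *; st();snap('wrist','w11');crop('w11',240,110,400,230,5,'w11c')"
```

```text
t 16.1 p [ 684.1 -141.9  284.2] yawY 100.99 tilt [-0.02 -0.03] j [-0.07  0.5   0.33  1.21 -0.15  1.46  2.  ] F [-1.5 -2.  -0.9] T [-0.74  0.54 -0.1 ] g 0.288
```

View pics/w11c.png

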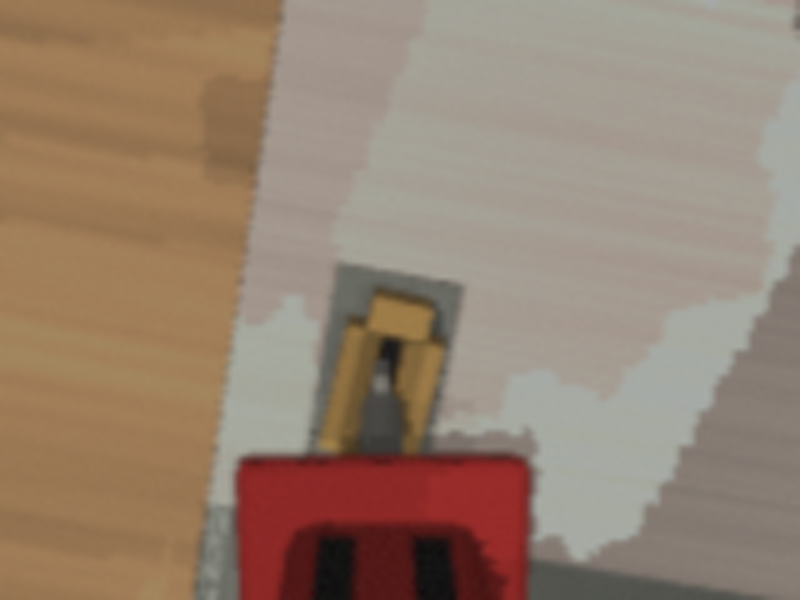

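```bash
python3 -m creep '[[0,0,0.1,0,0,0,255],[0,0,0,0,0,-15,255],[0,0,0,0,0,-30,255],[0,0,0.14,0,0,0,255],[0,0,0.14,0,0,0,255],[0,0,0.14,0,0,0,255],[0,0,0.14,0,0,0,255],[0,0,0.14,0,0,0,255]]' >/dev/null; python3 -m creep '[[0,0,0.14,0,0,0,255],[0,0,0.14,0,0,0,255],[0,0,0.14,0,0,0,255],[0,0,0.14,0,0,0,255],[0,0,0.14,0,0,0,255],[0,0,0.14,0,0,0,255],[0,0,0,0,0,0,255]]' >/dev/null; python3 -c "
from h import *; st();snap('top','t11');crop('t11',255,105,375,230,6,'t11c'); tgt(.683,.114,.329,4)"
```

```text
t 17.65 p [ 684.8 -140.5  330.5] yawY 7.28 tilt [0.08 0.03] j [-0.24  0.53  0.62  1.13 -0.3   1.56  0.44] F [ 0.6  0.1 -3.1] T [ 0.02 -0.06  0.01] g 0.29
turn [ 0.0013 -0.0001  0.062 ] then shift mm [254.2  16.1   1.3] shift in present axes [252.7  31.8   1.4]
```

View pics/t11c.png

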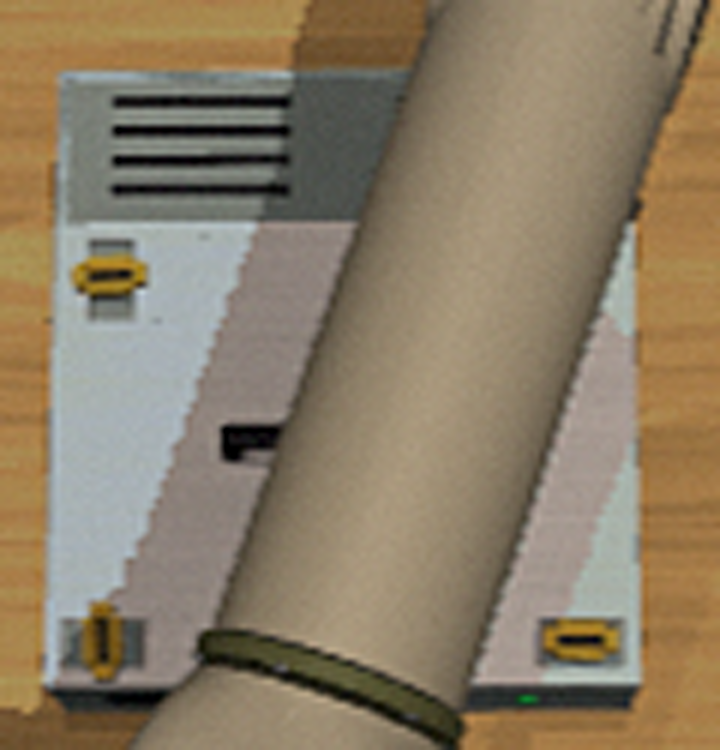

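```bash
python3 -m creep '[[0,0,0.062,0,0,0,255],[0,0,0,42,2.7,0,255],[0,0,0,42,2.7,0,255],[0,0,0,42,2.7,0,255],[0,0,0,42,2.7,0,255],[0,0,0,43,2.7,0,255],[0,0,0,43,2.7,0,255],[0,0,0,0,0,0,255]]' >/dev/null;  python3 -m creep '[[0,0,0,0,0,0,255]]' > /dev/null;python3 -c "
from h import *; st();snap('wrist','w12');crop('w12',240,110,400,230,5,'w12c'); tgt(.683,.114,.329,4)"
```

```text
t 18.6 p [683.9 115.1 329.6] yawY 4.14 tilt [0.01 0.03] j [-0.59  0.51  0.57  1.15 -0.27  1.55  0.  ] F [ 0.2 -2.  -0.2] T [-0.03 -0.02  0.01] g 0.289
turn [ 0.0006  0.0002 -0.001 ] then shift mm [ 0.9 -1.   0.8] shift in present axes [ 0.9 -1.   0.8]
```

View pics/w12c.png

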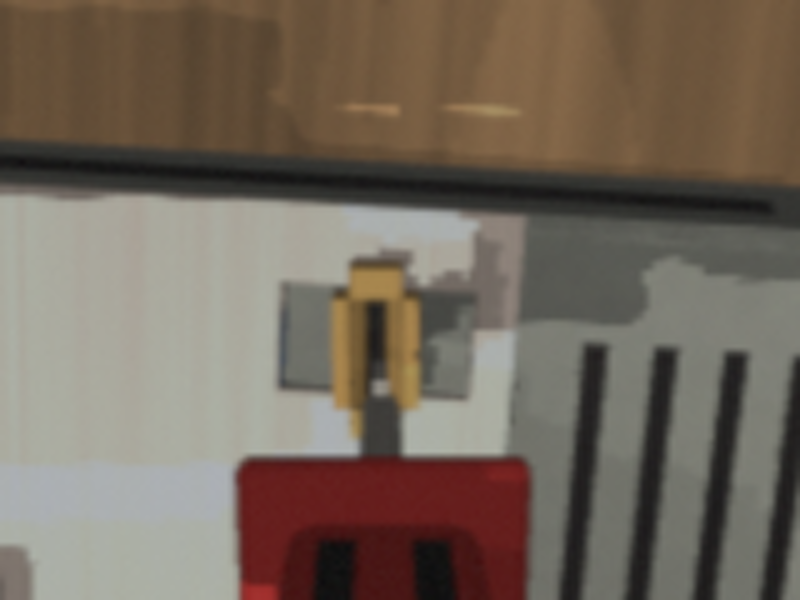

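```bash
python3 -m creep '[[0,0,0,0.5,-1,15,255],[0,0,0,0,0,15,255],[0,0,0,0,0,4,255],[0,0,0,0,0,0,255],[0,0,0,0,0,0,255]]' >/dev/null; python3 -c "
from h import *; st()"; python3 -m creep '[[0,0,0,0,0,3,255],[0,0,0,0,0,3,255],[0,0,0,0,0,3,255],[0,0,0,0,0,0,255],[0,0,0,0,0,0,255]]' >/dev/null; python3 -c "
from h import *; st()"; python3 -m creep '[[0,0,0,0,0,2.5,255],[0,0,0,0,0,0,255],[0,0,0,0,0,0,255]]' >/dev/null; python3 -c "
from h import *; st();snap('wrist','w13');crop('w13',240,110,400,230,5,'w13c')"
```

```text
t 19.15 p [683.1 113.2 295.8] yawY 3.72 tilt [0.03 0.01] j [-0.6   0.51  0.57  1.22 -0.27  1.48  0.  ] F [ 0.   0.8 -1.2] T [-0.01 -0.03 -0.02] g 0.292
t 19.65 p [682.9 113.6 286.3] yawY 3.73 tilt [-0.  0.] j [-0.6   0.51  0.57  1.23 -0.27  1.47  0.  ] F [ 0.   0.  -0.7] T [-0.06  0.02 -0.02] g 0.292
t 19.95 p [682.9 113.6 283.8] yawY 3.73 tilt [-0.  0.] j [-0.6   0.51  0.57  1.24 -0.27  1.46  0.  ] F [ 0.2 -1.1 -2.1] T [0.04 0.   0.02] g 0.289
```

View pics/w13c.png

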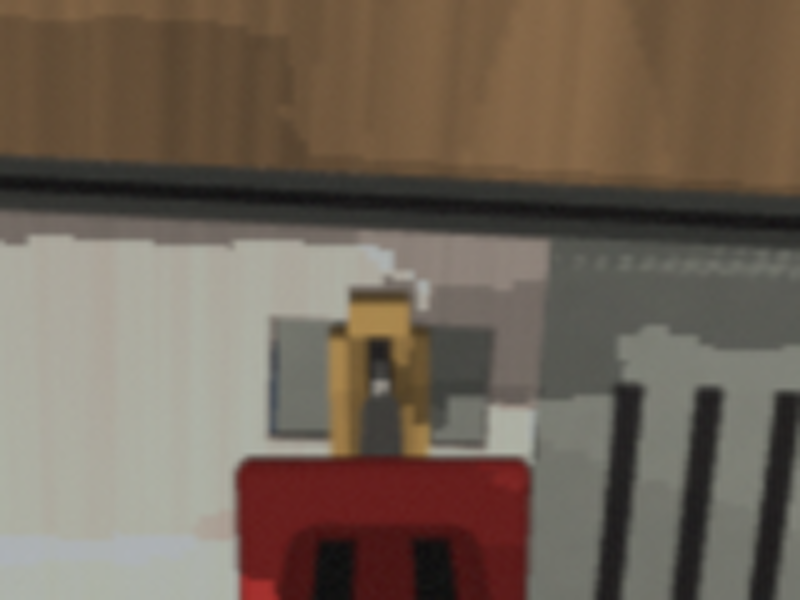

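In the slot. Turning cam3 CCW.

```bash
python3 -m creep '[[0,0,-0.1,0.15,-0.1,0,255],[0,0,-0.1,0.15,-0.1,0,255],[0,0,-0.1,0.15,-0.1,0,255],[0,0,-0.1,0.15,-0.1,0,255],[0,0,-0.1,0.15,-0.1,0,255],[0,0,-0.1,0.15,-0.1,0,255],[0,0,-0.1,0.15,-0.1,0,255],[0,0,-0.1,0.15,-0.1,0,255]]' >/dev/null; python3 -c "
from h import *; st()"; python3 -m creep '[[0,0,-0.1,0.15,-0.1,0,255],[0,0,-0.1,0.15,-0.1,0,255],[0,0,-0.1,0.15,-0.1,0,255],[0,0,-0.1,0.15,-0.1,0,255],[0,0,-0.1,0.15,-0.1,0,255],[0,0,-0.1,0.15,-0.1,0,255],[0,0,-0.1,0.15,-0.1,0,255],[0,0,0,0,0,0,255]]' >/dev/null; python3 -c "
from h import *; st();";python3 -m creep '[[0,0,-0.08,0,0,0,255],[0,0,-0.07,0,0,0,255],[0,0,-0.05,0,0,0,255],[0,0,0,0,0,0,255],[0,0,0,0,0,0,255]]' >/dev/null; python3 -c "
from h import *; st();snap('wrist','w14');crop('w14',240,110,400,230,5,'w14c')"
```

```text
t 20.8 p [681.6 114.2 283.7] yawY 49.78 tilt [-0.02 -0.01] j [-0.51  0.49  0.42  1.24 -0.2   1.46  0.76] F [-0.4 -0.1 -1. ] T [-0.16  0.12 -0.09] g 0.29
t 21.6 p [680.5 113.9 283.8] yawY 89.74 tilt [-0. -0.] j [-0.43  0.48  0.3   1.23 -0.14  1.45  1.42] F [-0.1  0.1 -1.6] T [-0.14 -0.05 -0.03] g 0.289
t 22.1 p [680.5 113.9 283.8] yawY 100.93 tilt [-0.01 -0.01] j [-0.41  0.47  0.27  1.23 -0.12  1.45  1.61] F [-0.5 -0.1 -1.8] T [-0.35  0.13 -0.05] g 0.292
```

View pics/w14c.png

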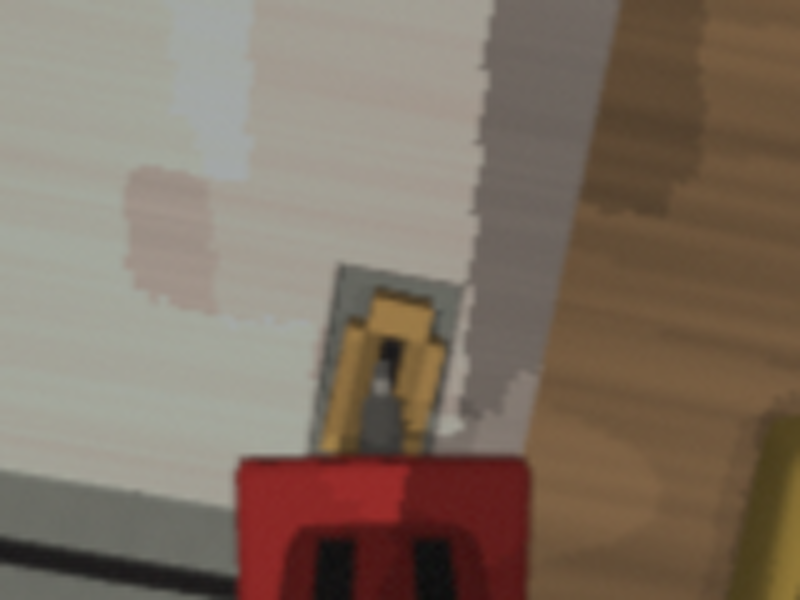

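```bash
python3 -m creep '[[0,0,0.1,0,0,0,255],[0,0,0,0,0,-15,255],[0,0,0,0,0,-30,255],[0,0,0.145,0,0,0,255],[0,0,0.145,0,0,0,255],[0,0,0.145,0,0,0,255],[0,0,0.145,0,0,0,255],[0,0,0.145,0,0,0,255]]' >/dev/null; python3 -m creep '[[0,0,0.145,0,0,0,255],[0,0,0.145,0,0,0,255],[0,0,0.145,0,0,0,255],[0,0,0.145,0,0,0,255],[0,0,0.145,0,0,0,255],[0,0,0.145,0,0,0,255],[0,0,0,0,0,0,255]]' >/dev/null; python3 -c "
from h import *; st();tgt(.4781,.108,.329)"
```

```text
t 23.65 p [680.7 114.6 330. ] yawY 3.99 tilt [0.07 0.02] j [-0.59  0.5   0.56  1.16 -0.26  1.55 -0.01] F [ 0.7 -0.1 -1.1] T [-0.03 -0.    0.02] g 0.291
turn [ 0.0012 -0.0003  0.    ] then shift mm [   7.5 -202.5    1. ] shift in present axes [   7.5 -202.6    0.8]
```

```bash
python3 -m creep '[[0,0,0,1.5,-40,0,255],[0,0,0,1.5,-40,0,255],[0,0,0,1.5,-40,0,255],[0,0,0,1.5,-40,0,255],[0,0,0,1.5,-42,0,255],[0,0,0.145,0,0,0,255],[0,0,0.145,0,0,0,255],[0,0,0.145,0,0,0,255]]' >/dev/null; python3 -m creep '[[0,0,0.145,0,0,0,255],[0,0,0.145,0,0,0,255],[0,0,0.145,0,0,0,255],[0,0,0.145,0,0,0,255],[0,0,0.145,0,0,0,255],[0,0,0.145,0,0,0,255],[0,0,0.145,0,0,0,255],[0,0,0,0,0,0,255]]' >/dev/null; python3 -c "
from h import *; st();tgt(.4781,.108,.329,-88)"
```

```text
t 25.25 p [478.7 107.4 329.7] yawY -78.94 tilt [0.07 0.04] j [-0.83 -0.02  0.51  1.71  0.01  1.45 -1.7 ] F [ 0.2 -0.2 -1.7] T [-0.04  0.03  0.01] g 0.291
turn [-0.0005 -0.0012  0.1581] then shift mm [-0.5 -0.6  0.7] shift in present axes [-0.4 -0.7  0.7]
```

```bash
python3 -m creep '[[0,0,0.08,0,0,0,255],[0,0,0.078,0,0,0,255],[0,0,0,0,0,0,255],[0,0,0,0,0,0,255]]' >/dev/null; python3 -c "
from h import *; st();snap('wrist','w15');crop('w15',240,110,400,230,5,'w15c')"
```

```text
t 25.65 p [478.6 107.4 329.2] yawY -87.74 tilt [0.03 0.02] j [-0.83 -0.02  0.51  1.71  0.01  1.45 -1.85] F [-0.1 -0.4 -0.9] T [-0.01  0.02  0.03] g 0.297
```

View pics/w15c.png

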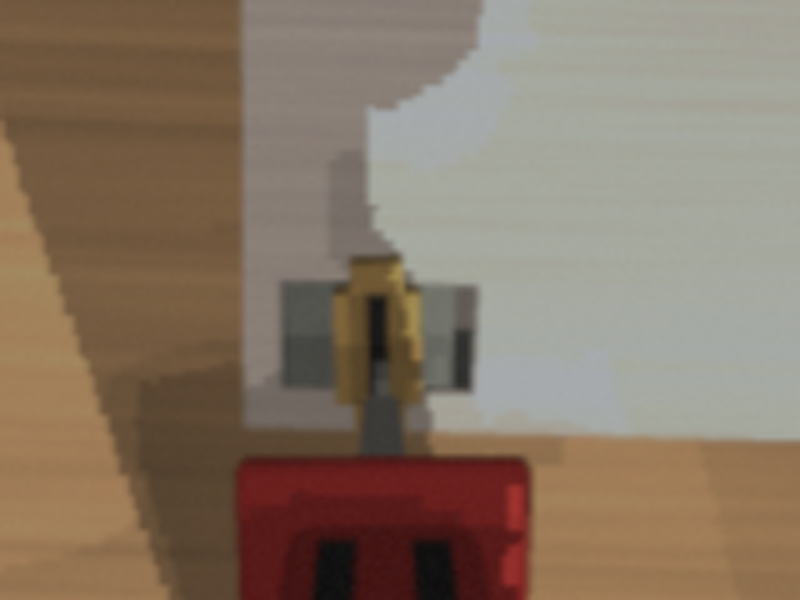

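Slot at crop x≈377, blade x≈381, so it needs about −0.7 mm in tool y. Descending.

```bash
python3 -m creep '[[0,0,0,0,-0.7,15,255],[0,0,0,0,0,15,255],[0,0,0,0,0,4,255],[0,0,0,0,0,0,255],[0,0,0,0,0,0,255]]' >/dev/null; python3 -c "
from h import *; st()"; python3 -m creep '[[0,0,0,0,0,3,255],[0,0,0,0,0,3,255],[0,0,0,0,0,3,255],[0,0,0,0,0,0,255],[0,0,0,0,0,0,255]]' >/dev/null; python3 -c "
from h import *; st()"; python3 -m creep '[[0,0,0,0,0,2,255],[0,0,0,0,0,0,255],[0,0,0,0,0,0,255]]' >/dev/null; python3 -c "
from h import *; st();snap('wrist','w16');crop('w16',240,110,400,230,5,'w16c')"
```

```text
t 26.2 p [478.7 108.2 295.5] yawY -88.06 tilt [0.04 0.02] j [-0.82 -0.01  0.51  1.77  0.    1.38 -1.85] F [-0.4 -0.1 -1.6] T [ 0.   -0.02  0.  ] g 0.292
t 26.7 p [478.5 108.2 285.8] yawY -88.12 tilt [-0.01 -0.  ] j [-0.82 -0.    0.51  1.78  0.    1.36 -1.85] F [-0.6  0.9 -1.4] T [-0.01 -0.02 -0.02] g 0.289
t 27.0 p [478.5 108.2 283.8] yawY -88.12 tilt [-0.  0.] j [-0.82 -0.    0.51  1.79  0.    1.36 -1.85] F [ 0.2 -0.2 -1.8] T [-0.03 -0.07 -0.01] g 0.294
```

View pics/w16c.png

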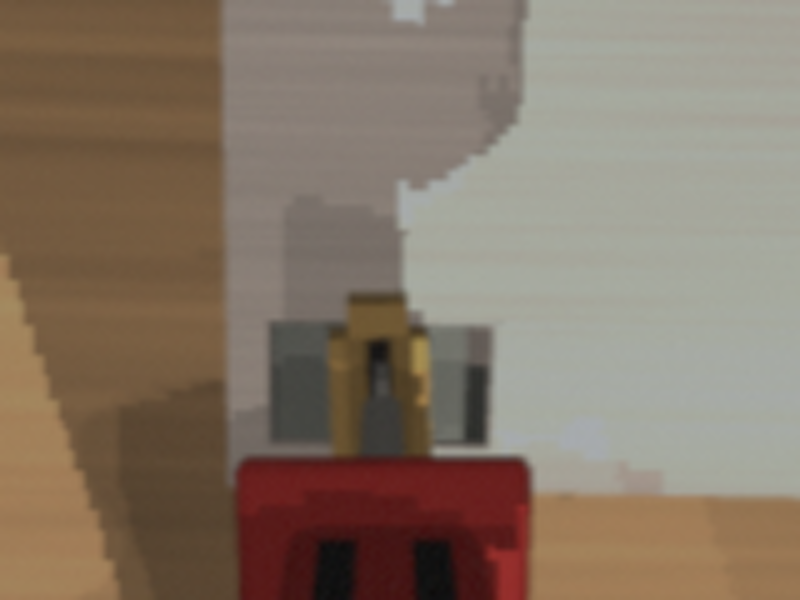

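```bash
python3 -m creep '[[0,0,-0.1,0.15,-0.1,0,255],[0,0,-0.1,0.15,-0.1,0,255],[0,0,-0.1,0.15,-0.1,0,255],[0,0,-0.1,0.15,-0.1,0,255],[0,0,-0.1,0.15,-0.1,0,255],[0,0,-0.1,0.15,-0.1,0,255],[0,0,-0.1,0.15,-0.1,0,255],[0,0,-0.1,0.15,-0.1,0,255]]' >/dev/null; python3 -c "
from h import *; st()"; python3 -m creep '[[0,0,-0.1,0.15,-0.1,0,255],[0,0,-0.1,0.15,-0.1,0,255],[0,0,-0.1,0.15,-0.1,0,255],[0,0,-0.1,0.15,-0.1,0,255],[0,0,-0.1,0.15,-0.1,0,255],[0,0,-0.1,0.15,-0.1,0,255],[0,0,-0.1,0.15,-0.1,0,255],[0,0,0,0,0,0,255]]' >/dev/null; python3 -c "
from h import *; st();";python3 -m creep '[[0,0,-0.08,0,0,0,255],[0,0,-0.08,0,0,0,255],[0,0,-0.06,0,0,0,255],[0,0,0,0,0,0,255],[0,0,0,0,0,0,255]]' >/dev/null; python3 -c "
from h import *; st();snap('wrist','w17');crop('w17',240,110,400,230,5,'w17c')"
```

```text
t 27.85 p [479.1 109.6 283.8] yawY -42.05 tilt [-0.02  0.03] j [-0.82  0.    0.51  1.79 -0.    1.36 -1.05] F [-0.9  0.4 -1.3] T [ 0.24  0.31 -0.06] g 0.292
t 28.65 p [478.9 110.7 283.8] yawY -2.09 tilt [-0.03  0.01] j [-0.82  0.    0.51  1.79 -0.    1.36 -0.35] F [-2.3  0.5 -0.1] T [ 0.05  0.56 -0.08] g 0.287
t 29.15 p [478.9 110.7 283.8] yawY 10.23 tilt [-0.03  0.01] j [-0.82  0.    0.51  1.79 -0.    1.36 -0.14] F [-2. -0. -0.] T [ 0.2   0.92 -0.04] g 0.294
```

View pics/w17c.png

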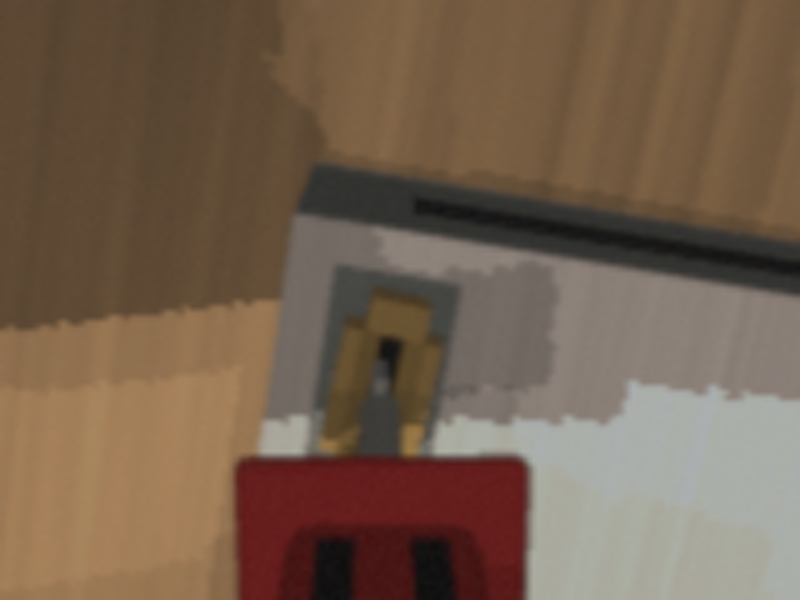

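```bash
python3 -m creep '[[0,0,0.1,0,0,0,255],[0,0,0,0,0,-15,255],[0,0,0,0,0,-35,255],[0,0,0.145,0,0,0,255],[0,0,0.145,0,0,0,255],[0,0,0.145,0,0,0,255],[0,0,0.145,0,0,0,255],[0,0,0.145,0,0,0,255]]' >/dev/null; python3 -m creep '[[0,0,0.145,0,0,0,255],[0,0,0.145,0,0,0,255],[0,0,0.145,0,0,0,255],[0,0,0.145,0,0,0,255],[0,0,0.145,0,0,0,255],[0,0,0.145,0,0,0,255],[0,0,0.0,0,0,0,255]]' >/dev/null; python3 -c "
from h import *; st();tgt(.488,-.35,.34,-89.1)"
```

```text
t 30.7 p [479.4 110.4 333.8] yawY -86.94 tilt [ 0.05 -0.  ] j [-0.81 -0.02  0.49  1.7   0.01  1.46 -1.84] F [ 0.1  0.  -1.5] T [-0.07 -0.02  0.05] g 0.294
turn [ 0.0001 -0.0008  0.0376] then shift mm [  1.4 460.5  -6.2] shift in present axes [-15.9 460.2  -6.1]
```

```bash
python3 -m creep '[[0,0,0.037,0,0,-6,255],[0,0,0,0,46,0,255],[0,0,0,0,46,0,255],[0,0,0,0,46,0,255],[0,0,0,0,46,0,255],[0,0,0,0,46,0,255],[0,0,0,0,46,0,255],[0,0,0,0,46,0,255]]' >/dev/null; python3 -m creep '[[0,0,0,0,46,0,255],[0,0,0,0,46,0,255],[0,0,0,1,46,0,255],[0,0,0,0,0,0,255],[0,0,0,0,0,0,255],[0,0,0,0,0,0,255]]' >/dev/null; python3 -c "
from h import *; st();tgt(.488,-.35,.206,-89.1);snap('wrist','w18');snap('top','t18')"
```

```text
t 32.1 p [ 490.3 -348.3  339.7] yawY -88.63 tilt [0.01 0.03] j [-0.18  0.34  0.95  1.43 -0.27  1.51 -0.79] F [ 0.1  0.9 -2.7] T [ 0.02 -0.04  0.02] g 0.289
turn [-0.0005 -0.0002  0.0082] then shift mm [ -2.3   1.6 133.7] shift in present axes [ -2.3   1.7 133.7]
```

View pics/w18.png

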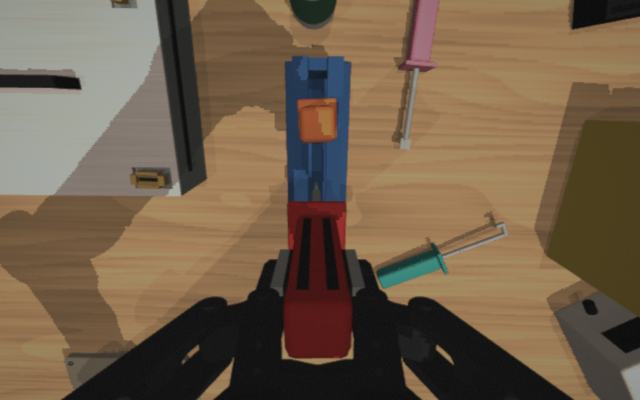

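View pics/t18.png

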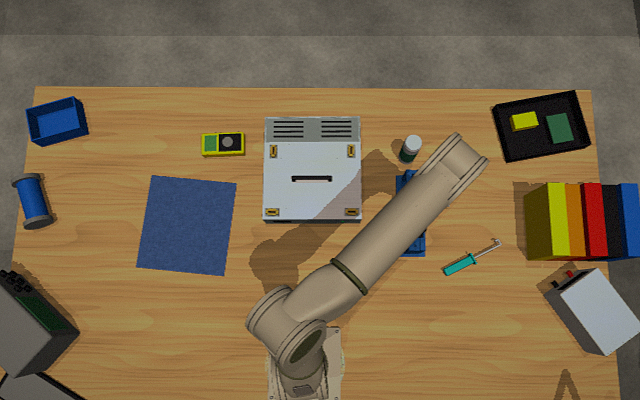

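```bash
python3 -m creep '[[0,0,0.008,-2,1.5,0,255],[0,0,0,0,0,25,255],[0,0,0,0,0,30,255],[0,0,0,0,0,30,255],[0,0,0,0,0,0,255],[0,0,0,0,0,0,255]]' >/dev/null; python3 -c "
from h import *; st();tgt(.488,-.35,.206,-89.1);snap('side','s19');crop('s19',240,160,440,345,4,'s19c')"
```

```text
t 32.8 p [ 487.9 -350.5  255.7] yawY -89.22 tilt [0.02 0.01] j [-0.17  0.38  0.92  1.57 -0.31  1.35 -0.77] F [ 0.8 -0.7 -0.3] T [0.   0.02 0.02] g 0.288
turn [-0.0002 -0.0003 -0.0021] then shift mm [ 0.1 -0.5 49.7] shift in present axes [ 0.1 -0.4 49.7]
```

View pics/s19c.png

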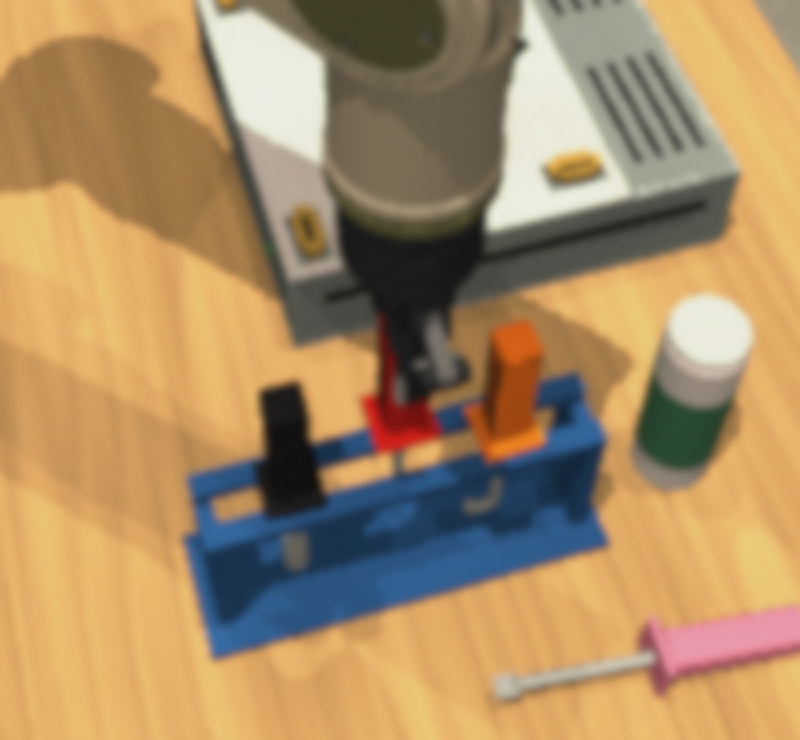

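Shaft is in the gap. I'll lower it to seat, release gradually, then lift.

```bash
python3 -m creep '[[0,0,0,0,0,25,255],[0,0,0,0,0,20,255],[0,0,0,0,0,4,255],[0,0,0,0,0,0,255],[0,0,0,0,0,0,255]]' 40 >/dev/null; python3 -c "
from h import *; st()"; python3 -m creep '[[0,0,0,0,0,0,150],[0,0,0,0,0,0,60],[0,0,0,0,0,0,0],[0,0,0,0,0,0,0],[0,0,0,0,0,0,0],[0,0,0,0,0,0,0]]'  >/dev/null; python3 -c "
from h import *; st()"
```

```text
t 33.35 p [ 488.3 -351.4  207.5] yawY -89.27 tilt [ 0.11 -0.06] j [-0.15  0.42  0.9   1.63 -0.34  1.26 -0.74] F [-0.6  0.4 -2.2] T [-0.   -0.01 -0.01] g 0.288
t 33.95 p [ 487.7 -350.9  205.8] yawY -89.27 tilt [-0.  0.] j [-0.15  0.42  0.9   1.63 -0.34  1.26 -0.74] F [ 0.2 -0.   0.2] T [-0.08  0.   -0.04] g 0.997
```

```bash
python3 -m creep '[[0,0,0,0,0,-20,0],[0,0,0,0,0,-40,0],[0,0,0,0,0,-40,0],[0,0,0,0,0,-40,0],[0,0,0,0,-44,0,0],[0,0,0,0,-44,0,0],[0,0,-0.142,0,-44,0,0],[0,0,-0.142,0,-44,0,0]]' 100  >/dev/null; python3 -m creep '[[0,0,-0.142,0,0,0,0],[0,0,-0.142,0,0,0,0],[0,0,-0.142,0,0,0,0],[0,0,-0.142,0,0,0,0],[0,0,-0.142,0,0,0,0],[0,0,-0.142,0,0,0,0],[0,0,-0.142,0,0,0,0],[0,0,-0.142,0,0,0,0]]'  >/dev/null;  python3 -m creep '[[0,0,-0.142,0,0,0,0],[0,0,0,0,0,0,0]]'  >/dev/null;python3 -c "
from h import *; st();snap('side','s20');crop('s20',240,160,440,345,4,'s20c');tgt(.5859,-.0169,.25,.8)"
```

```text
t 35.75 p [ 479.1 -175.5  345.8] yawY 0.35 tilt [0.   0.01] j [-0.56  0.02  0.85  1.65 -0.01  1.48  0.29] F [-0.5  1.1 -0. ] T [-0.03  0.04 -0.06] g 0.994
turn [ 0.0001 -0.0002 -0.0132] then shift mm [157.1 109.   95.8] shift in present axes [158.5 106.9  95.8]
```

View pics/s20c.png

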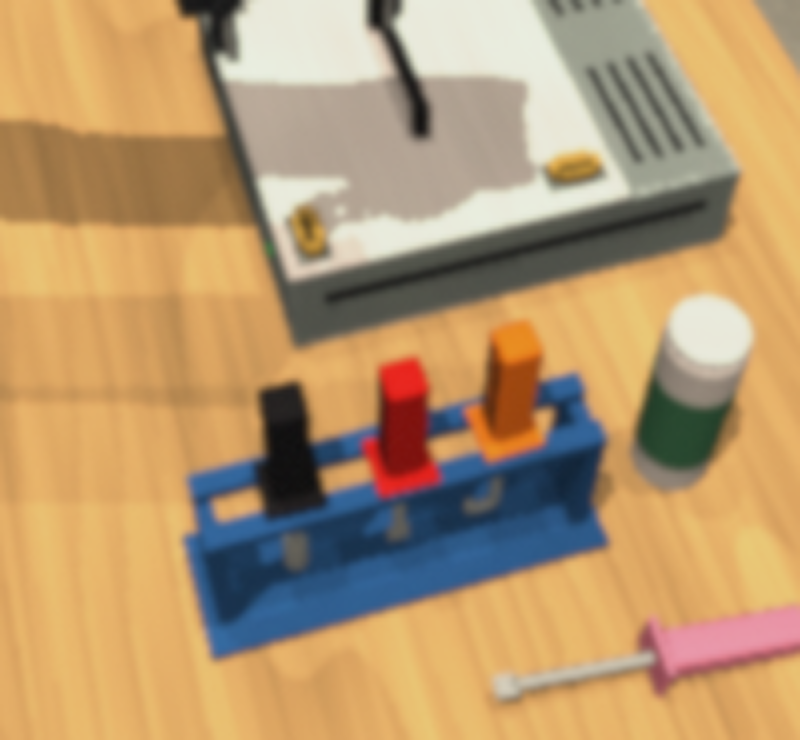

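Driver is hanging upright again. On to the cover handle.

```bash
python3 -m creep '[[0,0,-0.013,39,27,0,0],[0,0,0,39,27,0,0],[0,0,0,39,27,0,0],[0,0,0,39,27,25,0],[0,0,0,0,0,35,0],[0,0,0,0,0,35,0],[0,0,0,0,0,0,0],[0,0,0,0,0,0,0]]' >/dev/null;python3 -c "
from h import *; st();snap('wrist','w21');snap('top','t21');crop('t21',255,105,375,230,6,'t21c');tgt(.5859,-.0169,.13,.8);print(proj('wrist',[.5859,-.0169,.13],'w21'))"
```

```text
t 36.6 p [583.3 -20.8 253.3] yawY 0.81 tilt [-0.01 -0.01] j [-0.65  0.29  0.74  1.61 -0.2   1.32  0.13] F [-0.1 -0.2  0.6] T [-0.04 -0.01  0.04] g 1.003
turn [ 0.0029 -0.0005  0.001 ] then shift mm [  4.1   1.8 124.7] shift in present axes [  4.    1.5 124.8]
[321.3422086  201.27879399]
```

View pics/w21.png

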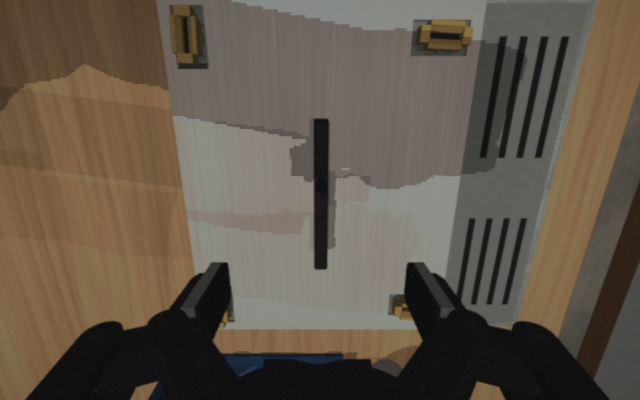

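View pics/t21c.png

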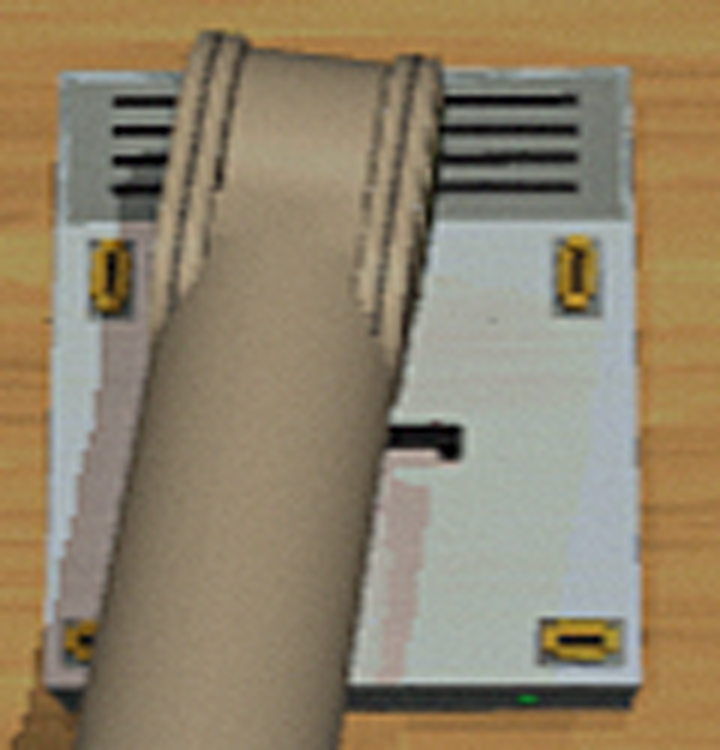

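```bash
python3 -c "
from h import *
for y in (-65,65):
  for z in (.13,.12,.094): print(y,z,proj('wrist',[.5859-.0143*y/1000,-.0169+y/1000,z],'w21'))
print(w('wrist','w21',321,121,.13),w('wrist','w21',321,266,.13)); print(w('wrist','w21',321,121),w('wrist','w21',321,190),w('wrist','w21',321,266))"
```

```text
-65 0.13 [321.13590428 270.16224515]
-65 0.12 [321.00015175 264.61215851]
-65 0.094 [320.68648229 251.78814226]
65 0.13 [321.58446293 120.3919032 ]
65 0.12 [321.40837676 119.7912441 ]
65 0.094 [321.009254  118.4297703]
[0.58453016 0.04764451 0.13      ] [ 0.58663625 -0.07767978  0.13      ]
[0.58454213 0.04760046 0.1290809 ] [ 0.58545462 -0.00722304  0.12980366] [ 0.58664953 -0.07802606  0.12939002]
```

```bash
python3 -m creep '[[0,0,0,4,2,40,0],[0,0,0,0,0,40,0],[0,0,0,0,0,30,0],[0,0,0,0,0,0,0],[0,0,0,0,0,0,0]]' >/dev/null;python3 -c "
from h import *; st();tgt(.5859,-.0169,.13,.8)"
```

```text
t 37.2 p [586.2 -16.8 144.6] yawY 0.93 tilt [0.11 0.01] j [-0.61  0.39  0.7   1.73 -0.28  1.11  0.19] F [0.7 0.5 0.5] T [-0.04 -0.03  0.01] g 1.004
turn [ 0.002  -0.0002  0.0022] then shift mm [-0.1 -0.3 14.6] shift in present axes [-0.1 -0.3 14.6]
```

```bash
python3 -m creep '[[0,0,0,0,0,14.5,0],[0,0,0,0,0,0,0],[0,0,0,0,0,0,120],[0,0,0,0,0,0,200],[0,0,0,0,0,0,255],[0,0,0,0,0,0,255],[0,0,0,0,0,0,255],[0,0,0,0,0,0,255]]' 60 >/dev/null;python3 -c "
from h import *; st();"; python3 -m creep '[[0,0,0,0,0,0,255],[0,0,0,0,0,0,255],[0,0,0,0,0,-10,255],[0,0,0,0,0,-10,255],[0,0,0,0,0,0,255]]' 110 >/dev/null;python3 -c "
from h import *; st();snap('side','s22')"
```

```text
t 38.0 p [585.4 -16.6 128.3] yawY 0.97 tilt [0.03 0.01] j [-0.61  0.41  0.69  1.75 -0.29  1.08  0.2 ] F [-0.5  0.1  2.4] T [-0.02  0.15 -0.05] g 0.13
t 38.5 p [585.8 -16.6 149.4] yawY 0.97 tilt [0.1  0.02] j [-0.62  0.39  0.7   1.73 -0.27  1.12  0.18] F [ 0.7  0.4 -5.3] T [-0.05 -0.05  0.01] g 0.117
```

View pics/s22.png

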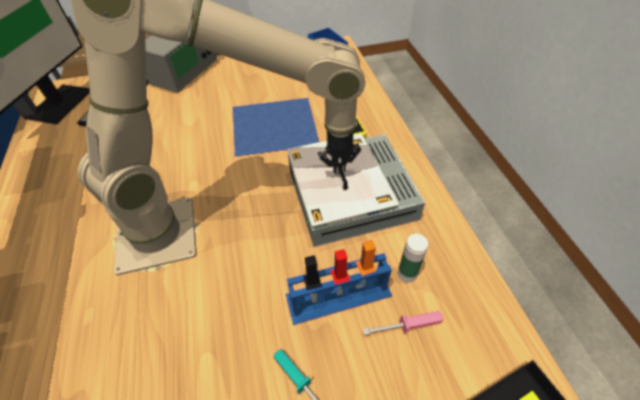

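```bash
python3 -m creep '[[0,0,0,0,0,-20,255],[0,0,0,0,0,-30,255],[0,0,0,0,0,-30,255],[0,0,0,0,0,0,255]]' >/dev/null;python3 -c "
from h import *; st();snap('wrist','w23');tgt(.4475,.41,.23,-4.6)"
```

```text
t 38.95 p [586.9 -16.9 231.6] yawY 0.96 tilt [0.33 0.06] j [-0.65  0.31  0.73  1.64 -0.21  1.27  0.14] F [ 0.3 -0.2 -4.4] T [-0.03 -0.1  -0.03] g 0.119
turn [ 0.0027 -0.0008  0.0973] then shift mm [ 414.1 -172.2   -0.8] shift in present axes [ 428.9 -131.1   -0.9]
```

View pics/w23.png

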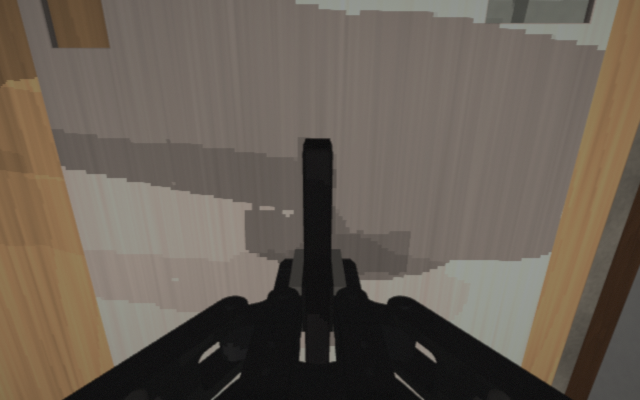

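```bash
python3 -m creep '[[0,0,0.097,20,-8,0,255],[0,0,0,35,-15,0,255],[0,0,0,40,-17,0,255],[0,0,0,40,-17,0,255],[0,0,0,40,-17,0,255],[0,0,0,40,-17,0,255],[0,0,0,40,-17,0,255],[0,0,0,40,-17,0,255]]' >/dev/null;python3 -m creep '[[0,0,0,40,-16,0,255],[0,0,0,40,-16,0,255],[0,0,0,25,-10,0,255],[0,0,0,10,-5,0,255],[0,0,0,0,0,0,255],[0,0,0,0,0,0,255]]' >/dev/null;python3 -c "
from h import *; st();snap('top','t24');tgt(.4475,.41,.0425,-4.6)"
```

```text
t 40.4 p [445.1 403.5 227. ] yawY -4.66 tilt [-0.03 -0.11] j [-1.23  0.32  0.52  1.59 -0.16  1.28 -0.77] F [ 1.2 -0.  -4.8] T [-0.04 -0.01  0.  ] g 0.115
turn [-0.0001  0.0014 -0.0021] then shift mm [  7.    1.5 184.9] shift in present axes [  7.2   1.5 184.9]
```

View pics/t24.png

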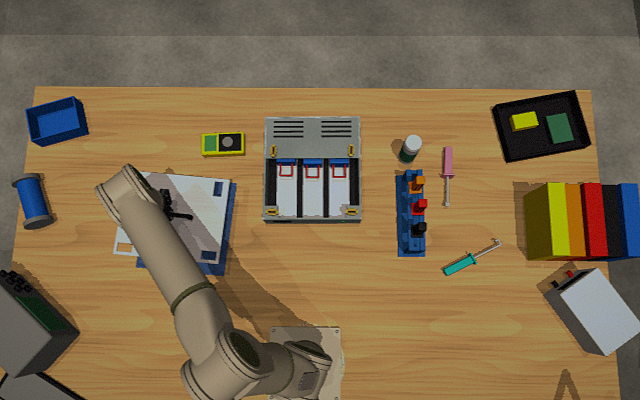

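```bash
python3 -m creep '[[0,0,0,7,1.5,30,255],[0,0,0,0,0,40,255],[0,0,0,0,0,40,255],[0,0,0,0,0,35,255],[0,0,0,0,0,20,255],[0,0,0,0,0,10,255],[0,0,0,0,0,0,255],[0,0,0,0,0,0,255]]' >/dev/null;python3 -c "
from h import *; st();tgt(.4475,.41,.0425,-4.6)"
```

```text
t 41.25 p [447.6 412.   54.3] yawY -4.64 tilt [0.07 0.07] j [-1.18  0.51  0.46  1.73 -0.27  0.96 -0.7 ] F [ 0.7  0.1 -3.6] T [ 0.02 -0.02 -0.02] g 0.114
turn [ 0.0012 -0.0013 -0.0007] then shift mm [-2.   0.  11.8] shift in present axes [-2.   0.  11.8]
```

```bash
python3 -m creep '[[0,0,0,0,0,6,255],[0,0,0,0,0,3,255],[0,0,0,0,0,0,255],[0,0,0,0,0,0,255]]' >/dev/null;python3 -c "
from h import *; st()";python3 -m creep '[[0,0,0,0,0,2,255],[0,0,0,0,0,0,255],[0,0,0,0,0,0,255]]' 40 >/dev/null;python3 -c "
from h import *; st()"
```

```text
t 41.65 p [446.7 412.1  44.2] yawY -4.58 tilt [0.01 0.01] j [-1.18  0.53  0.45  1.74 -0.28  0.94 -0.7 ] F [ 0.2  0.2 -4.5] T [ 0.04 -0.   -0.01] g 0.116
t 41.95 p [446.6 412.1  42. ] yawY -4.58 tilt [-0. -0.] j [-1.18  0.53  0.45  1.74 -0.28  0.94 -0.69] F [-0.3 -0.6 -4.5] T [-0.05 -0.01 -0.01] g 0.116
```

```bash
python3 -m creep '[[0,0,0,0,0,1.5,255],[0,0,0,0,0,0,255],[0,0,0,0,0,0,255]]' >/dev/null;python3 -c "
from h import *; st()"; python3 -m creep '[[0,0,0,0,0,1,255],[0,0,0,0,0,0,255],[0,0,0,0,0,0,255]]' >/dev/null;python3 -c "
from h import *; st()"
```

```text
t 42.25 p [446.8 412.2  41.4] yawY -4.59 tilt [-0.    0.04] j [-1.17  0.53  0.45  1.74 -0.28  0.94 -0.69] F [-2.8 -2.3  6. ] T [-0.59  0.67 -0.01] g 0.118
t 42.55 p [446.8 412.2  41.4] yawY -4.6 tilt [-0.02  0.06] j [-1.17  0.53  0.45  1.74 -0.28  0.94 -0.69] F [-7.6 -6.3 16.6] T [-1.27  1.57  0.05] g 0.115
```

```bash
python3 -m creep '[[0,0,0,0,0,-1.5,255],[0,0,0,0,0,0,200],[0,0,0,0,0,0,80],[0,0,0,0,0,0,0],[0,0,0,0,0,0,0],[0,0,0,0,0,0,0]]' >/dev/null;python3 -c "
from h import *; st()"; python3 -m creep '[[0,0,0,0,0,-20,0],[0,0,0,0,0,-40,0],[0,0,0,0,0,-40,0],[0,0,0,0,0,-50,0],[0,0,0,0,0,-50,0],[0,0,0,0,0,-50,0],[0,0,0,0,0,-40,0],[0,0,0,0,0,0,0]]' >/dev/null;python3 -c "
from h import *; st(); snap('wrist','w25');snap('side','s25')"
```

```text
t 43.15 p [446.7 412.1  41. ] yawY -4.58 tilt [0.01 0.01] j [-1.17  0.53  0.45  1.74 -0.28  0.94 -0.69] F [-0.3 -0.4  0.4] T [-0.01 -0.02  0.06] g 0.877
t 43.95 p [448.2 412.9 337.3] yawY -4.6 tilt [0.34 0.42] j [-1.24  0.28  0.54  1.41 -0.14  1.48 -0.79] F [-0.  -0.7 -0.6] T [ 0.03 -0.02  0.  ] g 1.002
```

View pics/w25.png

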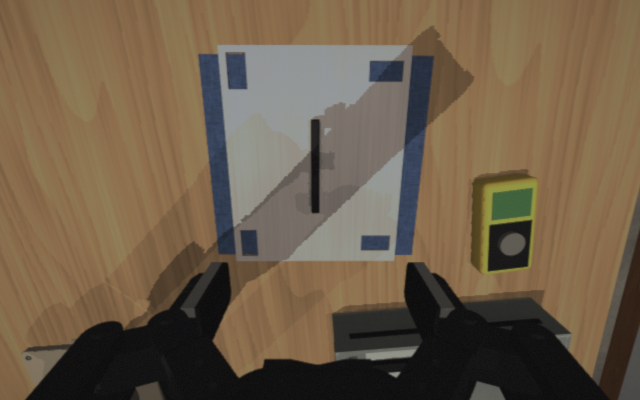

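View pics/s25.png

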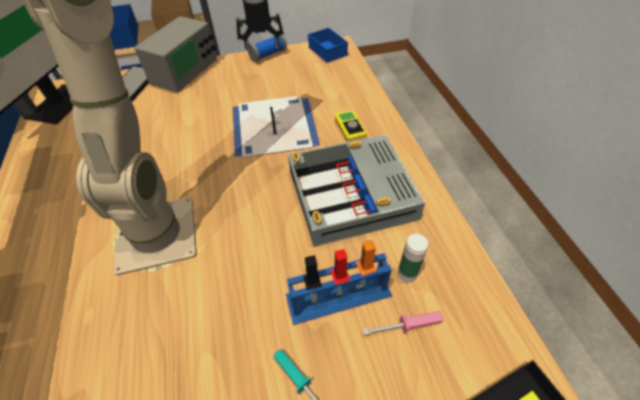

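```bash
python3 -m creep '[[0,0,0,-40,8,0,0],[0,0,0,-45,8,0,0],[0,0,0,-45,8,0,0],[0,0,0,-45,8,0,0],[0,0,0,-45,8,0,0],[0,0,0,-45,8,0,0],[0,0,0,-45,8,0,0],[0,0,0,-45,8,0,0]]' >/dev/null;python3 -m creep '[[0,0,0.142,0,0,0,0],[0,0,0.142,0,0,0,0],[0,0,0.142,0,0,0,0],[0,0,0.142,0,0,0,0],[0,0,0.142,0,0,0,0],[0,0,0.142,0,0,0,0],[0,0,0.142,0,0,0,0],[0,0,0.142,0,0,0,0]]' >/dev/null; python3 -m creep '[[0,0,0.142,0,0,0,0],[0,0,0.142,0,0,0,0],[0,0,0.06,0,0,0,0],[0,0,0,0,0,0,0]]' >/dev/null; python3 -c "
from h import *; st(); snap('wrist','w26');tgt(.5555,-.348,.337,-89.1)"
```

```text
t 46.05 p [481.5  53.1 329.6] yawY -89.41 tilt [-0.12 -0.05] j [-0.93 -0.06  0.71  1.73  0.04  1.46 -1.79] F [ 0.2 -0.8  0.5] T [0.01 0.04 0.04] g 1.003
turn [ 0.0008  0.0017 -0.0032] then shift mm [ 67.6 402.2  -7.2] shift in present axes [ 68.9 402.   -7. ]
```

View pics/w26.png

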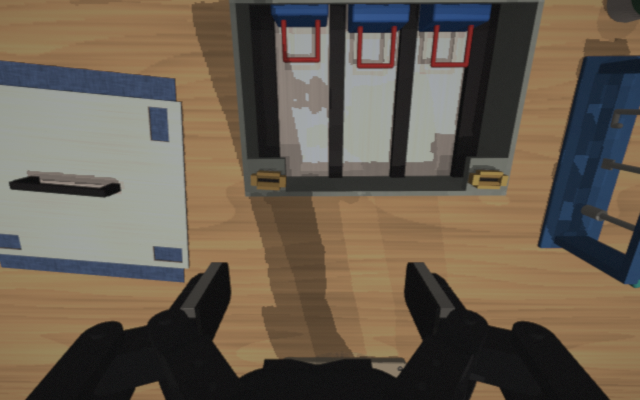

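Run:
```python
from h import *
crop('w26',265,0,505,90,3.3,'w26c')
```

```text
(no output)
```

View pics/w26c.png

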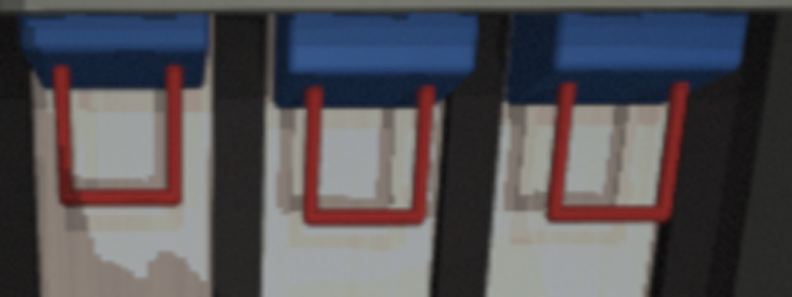

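```bash
cat > loops.py <<'E'
from h import *
C=np.array([.6209,-.0164]);a=.0143;R=np.array([[np.cos(a),-np.sin(a)],[np.sin(a),np.cos(a)]])
def loc(p): return (R.T@(np.array(p)[:2]-C))*1000
def wld(m): return R@(np.array(m)/1000)+C
E
python3 - <<'E'
from loops import *
g=lambda x,y:(265+x/3.3-.35,y/3.3-.35)
for n,(l,r) in {'p1':((68,197),(175,197)),'p2':((310,217),(420,217)),'p3':((553,214),(666,212))}.items():
    A=w('wrist','w26',*g(*l),z=.042);B=w('wrist','w26',*g(*r),z=.042)
    c=(A+B)/2; L=loc(c); print(n,'bar world',c[:2]*1000,'chassis',L,'width',np.linalg.norm(A-B)*1000,'ang',np.degrees(np.arctan2(*(A-B)[:2][::1])), 'centre x of pack',L[0]+22.5+69.5,'loop world',wld([L[0]+22.5,L[1]])*1000)
E
```

```text
p1 bar world [612.72267834  73.31229935] chassis [-6.89364343 89.82005859] width 39.3727939462223 ang -0.514547101861796 centre x of pack 85.10635657485278 loop world [635.22037787  73.63403839]
p2 bar world [606.80069848 -16.75336448] chassis [-14.1029129   -0.15171521] width 40.71197992919046 ang -0.5143774202615591 centre x of pack 77.89708709889358 loop world [629.29839801 -16.43162545]
p3 bar world [ 608.96358791 -107.04191038] chassis [-13.23132681 -90.46195798] width 41.690835202544605 ang -1.4426453896044962 centre x of pack 78.7686731876408 loop world [ 631.46128744 -106.72017135]
```

```bash
python3 -m creep '[[0,0,0,7,40,-2,0],[0,0,0,7,40,-2,0],[0,0,0,7,40,-2,0],[0,0,0,7,40,-1,0],[0,0,0,7,40,0,0],[0,0,0,7,40,0,0],[0,0,0,7,40,0,0],[0,0,0,7,40,0,0]]' >/dev/null;python3 -m creep '[[0,0,0,6,40,0,0],[0,0,0,6,40,0,0],[0,0,0,0,0,0,0],[0,0,0,0,0,0,0]]' >/dev/null; python3 -c "
from h import *; st(); snap('wrist','w27');crop('w27',240,130,400,290,4,'w27c');tgt(.5555,-.348,.205,-89.1);print((proj('wrist',[.5555,-.348,.231],'w27')-[240,130]+.4)*4)"
```

```text
t 47.3 p [ 553.6 -347.4  336.8] yawY -89.44 tilt [-0.11 -0.  ] j [-0.14  0.5   0.97  1.28 -0.41  1.56 -0.79] F [ 0.7  0.6 -0.1] T [ 0.04 -0.02  0.01] g 1.003
turn [-0.0006  0.001  -0.0038] then shift mm [  1.1   2.1 132.2] shift in present axes [  1.3   2.2 132.2]
[313.92598688 319.01308508]
```

View pics/w27c.png

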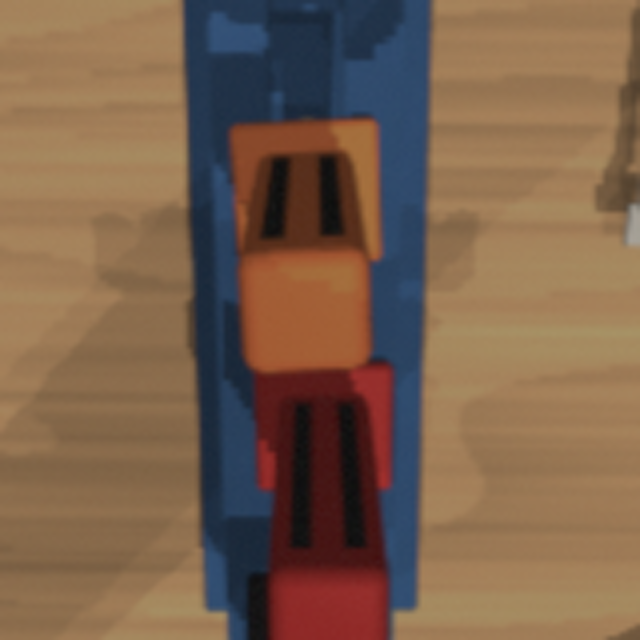

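```bash
python3 -m creep '[[0,0,-0.004,2.5,0.5,30,0],[0,0,0,0,0,35,0],[0,0,0,0,0,35,0],[0,0,0,0,0,30,0],[0,0,0,0,0,0,0],[0,0,0,0,0,0,0],[0,0,0,0,0,0,0]]' >/dev/null; python3 -c "
from h import *; st();tgt(.5567,-.347,.205,-89.1)"
```

```text
t 48.05 p [ 557.8 -346.5  210.2] yawY -89.07 tilt [ 0.15 -0.06] j [-0.15  0.57  0.92  1.47 -0.46  1.33 -0.75] F [-0.7  0.2 -0.2] T [0.01 0.04 0.01] g 1.001
turn [ 0.0011 -0.0026  0.0005] then shift mm [-1.1  0.4  5.2] shift in present axes [-1.1  0.4  5.2]
```

```bash
python3 -m creep '[[0,0,0,-1,0.4,3,0],[0,0,0,0,0,0,100],[0,0,0,0,0,0,150],[0,0,0,0,0,0,200],[0,0,0,0,0,0,255],[0,0,0,0,0,0,255],[0,0,0,0,0,0,255],[0,0,0,0,0,0,255]]' 40 >/dev/null; python3 -c "
from h import *; st()"; python3 -m creep '[[0,0,0,0,0,0,255],[0,0,0,0,0,0,255],[0,0,0,0,0,-20,255],[0,0,0,0,0,-40,255],[0,0,0,0,0,-40,255],[0,0,0,0,0,-40,255],[0,0,0,0,0,0,255],[0,0,0,0,0,0,255]]' 110 >/dev/null;python3 -c "
from h import *; st(); snap('side','s28');crop('s28',240,130,440,315,4,'s28c');snap('wrist','w28')"
```

```text
t 48.85 p [ 556.  -347.1  205.1] yawY -89.15 tilt [ 0.01 -0.  ] j [-0.15  0.57  0.92  1.48 -0.46  1.32 -0.74] F [0.7 0.3 2.7] T [0.06 0.   0.02] g 0.297
t 49.65 p [ 555.8 -347.3  344.9] yawY -89.17 tilt [ 0.02 -0.  ] j [-0.14  0.5   0.97  1.26 -0.41  1.58 -0.79] F [-0.2  0.4 -2.5] T [-0.04  0.01  0.  ] g 0.29
```

View pics/s28c.png

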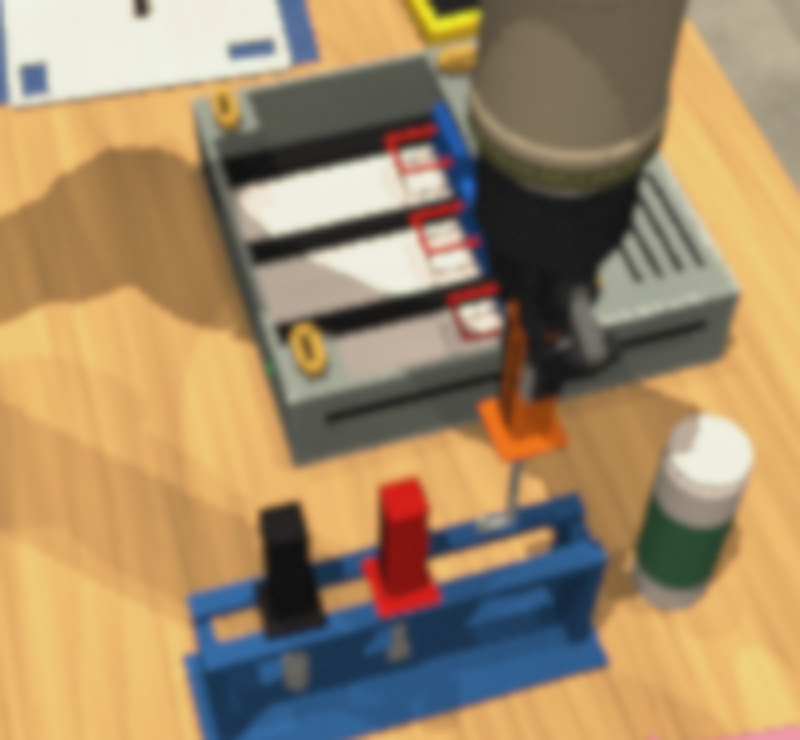

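View pics/w28.png

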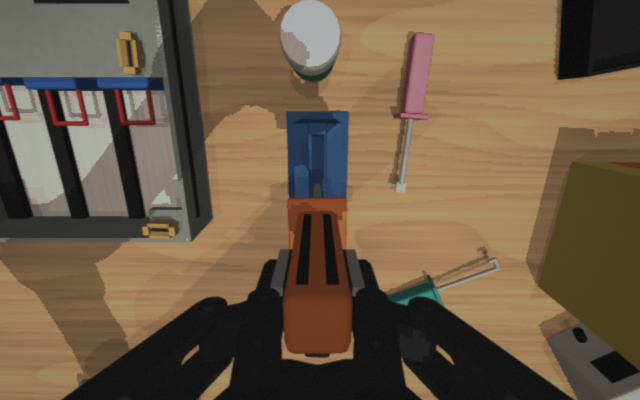

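```bash
python3 -m creep '[[0,0,0,0,-40,-5,255],[0,0,0,0,-40,0,255],[0,0,0,0,-40,0,255],[0,0,0,25,-40,0,255],[0,0,0,28,-40,0,255],[0,0,0,28,-40,0,255],[0,0,0,0,0,0,255],[0,0,0,0,0,0,255]]' >/dev/null;python3 -c "
from h import *; st(); snap('wrist','w29');tgt(.639,-.1067,.2015,-89.2)"
```

```text
t 50.55 p [ 633.4 -104.3  347.9] yawY -89.0 tilt [-0.19 -0.03] j [-0.55  0.46  0.95  1.29 -0.37  1.57 -1.2 ] F [ 0.3 -1.  -1.5] T [-0.04  0.03 -0.02] g 0.29
turn [0.0006 0.0025 0.0007] then shift mm [  6.2   0.7 147.1] shift in present axes [  6.6   0.6 147. ]
```

View pics/w29.png

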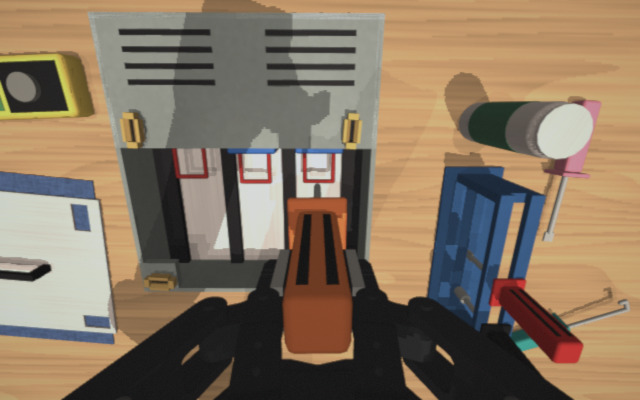

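Run:
```python
from loops import *
crop('w29',165,135,345,215,4.4,'w29c')
for X in [(635.2,73.6),(629.3,-16.4),(631.5,-106.7)]: print((proj('wrist',[X[0]/1000-.0225,X[1]/1000,.042],'w29')-[165,135]+.4)*4.4)
z=np.load('pics/w29.npz');R_=Rn.from_quat(z['q']).as_matrix()
print('tipend exp',(proj('wrist',z['p']+R_@[-.018,0,.17],'w29')-[165,135]+.4)*4.4,'shaft foot',(proj('wrist',z['p']+R_@[0,0,.18],'w29')-[165,135]+.4)*4.4)
```

```text
[121.51888511 182.15233896]
[400.41509978 204.27809552]
[677.72925486 202.09195935]
tipend exp [671.99299151 320.04598724] shaft foot [671.91131977 232.14526777]
```

View pics/w29c.png

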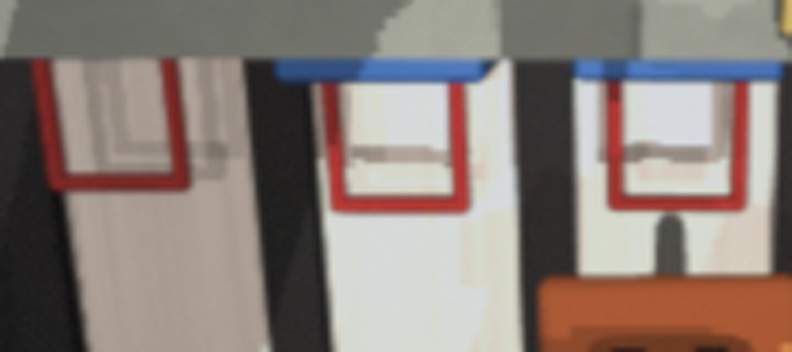

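```bash
python3 -m creep '[[0,0,0,6,0.6,30,255],[0,0,0,0,0,40,255],[0,0,0,0,0,35,255],[0,0,0,0,0,0,255],[0,0,0,0,0,0,255],[0,0,0,0,0,0,255]]' >/dev/null;python3 -c "
from h import *; st(); snap('wrist','w30');crop('w30',240,90,400,210,5,'w30c');tgt(.639,-.1067,.2015,-89.2)"
```

```text
t 51.2 p [ 639.8 -107.5  247.4] yawY -89.21 tilt [ 0.16 -0.02] j [-0.54  0.51  0.92  1.45 -0.41  1.38 -1.17] F [-0.7 -0.8 -1.6] T [-0.03 -0.02 -0.06] g 0.294
turn [ 0.0003 -0.0031  0.0001] then shift mm [-0.9 -0.6 45.8] shift in present axes [-1.1 -0.6 45.8]
```

View pics/w30c.png

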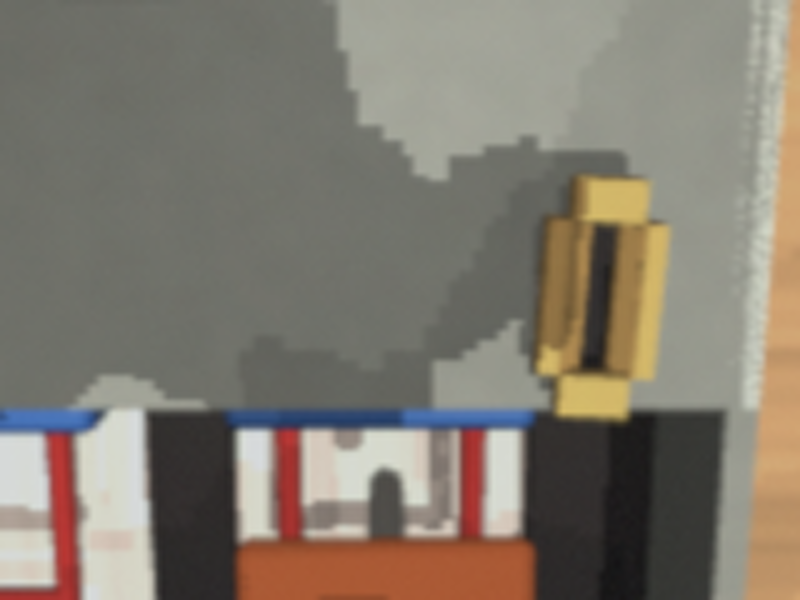

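```bash
python3 -m creep '[[0,0,0,-0.5,-0.5,15,255],[0,0,0,0,0,10,255],[0,0,0,0,0,0,255],[0,0,0,0,0,0,255]]' >/dev/null;python3 -c "
from h import *; st();";python3 -m creep '[[0,0,0,0,0,10,255],[0,0,0,0,0,10,255],[0,0,0,0,0,0,255],[0,0,0,0,0,0,255]]' >/dev/null;python3 -c "
from h import *; st(); snap('side','s31');crop('s31',270,130,430,250,5,'s31c');snap('wrist','w31')"
```

```text
t 51.65 p [ 638.7 -105.8  219.6] yawY -89.15 tilt [-0.04 -0.  ] j [-0.54  0.53  0.9   1.48 -0.42  1.33 -1.16] F [ 0.3  0.2 -1.1] T [0.02 0.06 0.03] g 0.292
t 52.05 p [ 638.6 -105.9  199.6] yawY -89.16 tilt [-0.04 -0.  ] j [-0.54  0.55  0.89  1.51 -0.43  1.3  -1.15] F [ 0.1 -0.4 -2.1] T [-0.1   0.03 -0.01] g 0.29
```

View pics/s31c.png

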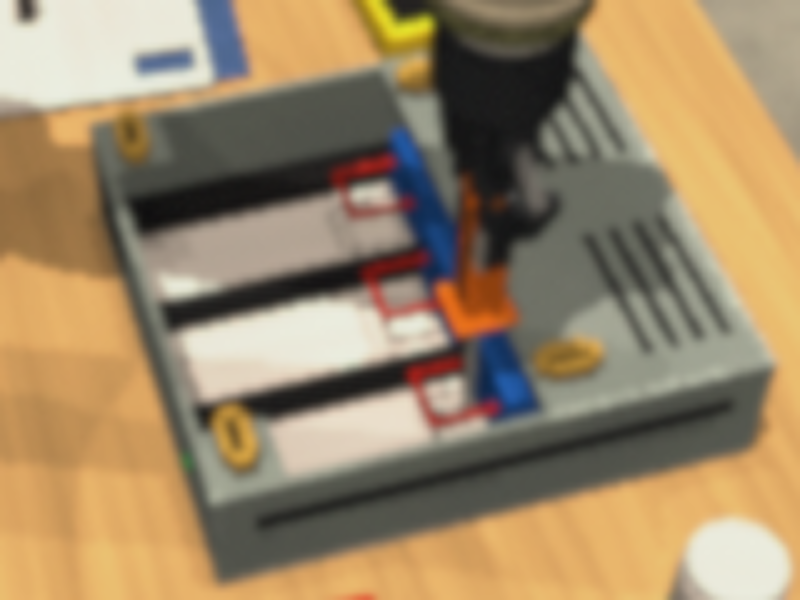

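View pics/w31.png

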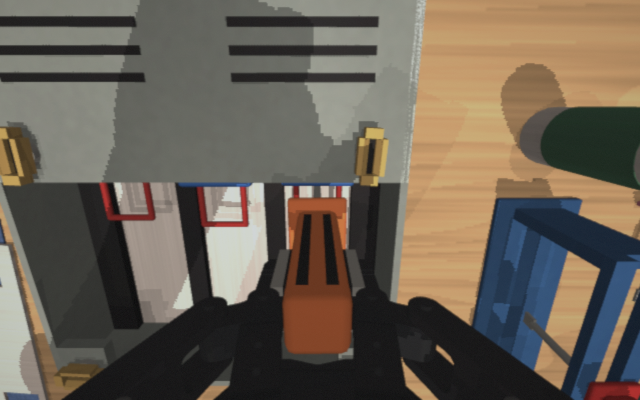

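```bash
python3 -m creep '[[0,0,0,-10,0,0,255],[0,0,0,-10,0,0,255],[0,0,0,-8,0,0,255],[0,0,0,-8,0,0,255],[0,0,0,-8,0,0,255],[0,0,0,0,0,0,255]]' >/dev/null;python3 -c "
from h import *; st();";python3 -m creep '[[0,0,0,-10,0,0,255],[0,0,0,-10,0,0,255],[0,0,0,-10,0,0,255],[0,0,0,-10,0,0,255],[0,0,0,-10,0,0,255],[0,0,0,-10,0,0,255],[0,0,0,0,0,0,255]]' >/dev/null;python3 -c "
from h import *; st(); snap('side','s32');crop('s32',270,130,430,250,5,'s32c')"
```

```text
t 52.75 p [ 593.8 -106.7  200.3] yawY -89.18 tilt [-0.01  0.04] j [-0.61  0.44  0.94  1.64 -0.37  1.25 -1.16] F [ 0.3  0.1 -1.1] T [-0.11 -0.13 -0.  ] g 0.291
t 53.45 p [ 533.1 -107.6  199.8] yawY -89.18 tilt [-0.09  0.07] j [-0.73  0.29  1.    1.79 -0.26  1.2  -1.21] F [ 0.4  0.  -1.9] T [-0.1  -0.12 -0.02] g 0.293
```

View pics/s32c.png

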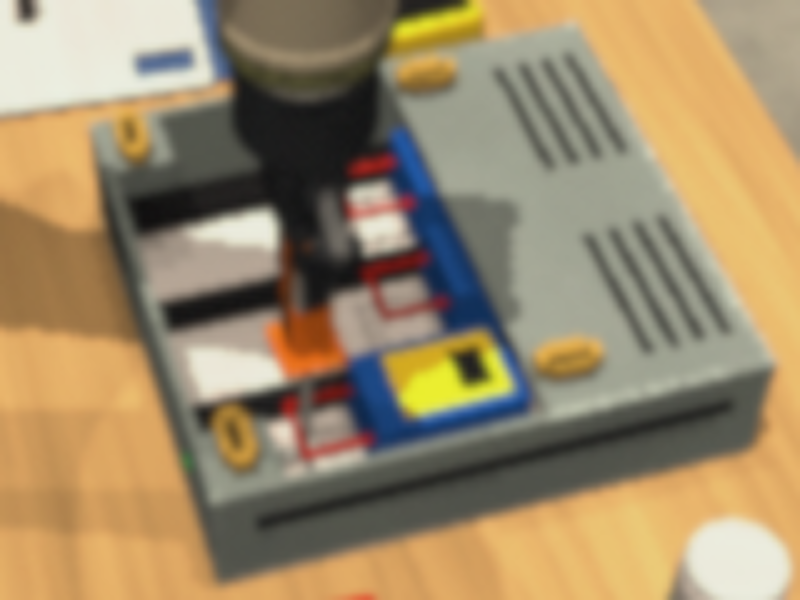

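```bash
python3 -m creep '[[0,0,0,-8,0,0,255],[0,0,0,-8,0,0,255],[0,0,0,-8,0,0,255],[0,0,0,0,0,0,255],[0,0,0,0,0,0,255],[0,0,0,10,0,0,255],[0,0,0,13,0,0,255],[0,0,0,0,0,0,255]]' >/dev/null;python3 -c "
from h import *; st()";python3 -m creep '[[0,0,0,0,0,-10,255],[0,0,0,0,0,-15,255],[0,0,0,0,0,-15,255],[0,0,0,0,0,-30,255],[0,0,0,0,0,-30,255],[0,0,0,0,0,-30,255],[0,0,0,0,0,-10,255],[0,0,0,0,0,0,255]]' >/dev/null;python3 -c "
from h import *; st(); snap('side','s33');crop('s33',270,130,430,250,5,'s33c');snap('wrist','w33')"
```

```text
t 54.3 p [ 534.6 -107.1  199.7] yawY -89.1 tilt [-0.05 -0.06] j [-0.73  0.29  1.    1.79 -0.26  1.2  -1.21] F [ 0.7  0.2 -1.9] T [-0.02  0.01 -0.03] g 0.295
t 55.1 p [ 534.2 -107.8  341.7] yawY -89.16 tilt [0.18 0.05] j [-0.81  0.16  1.05  1.58 -0.15  1.48 -1.3 ] F [-1.5 -0.9 -1.6] T [ 0.02 -0.05  0.09] g 0.291
```

View pics/s33c.png

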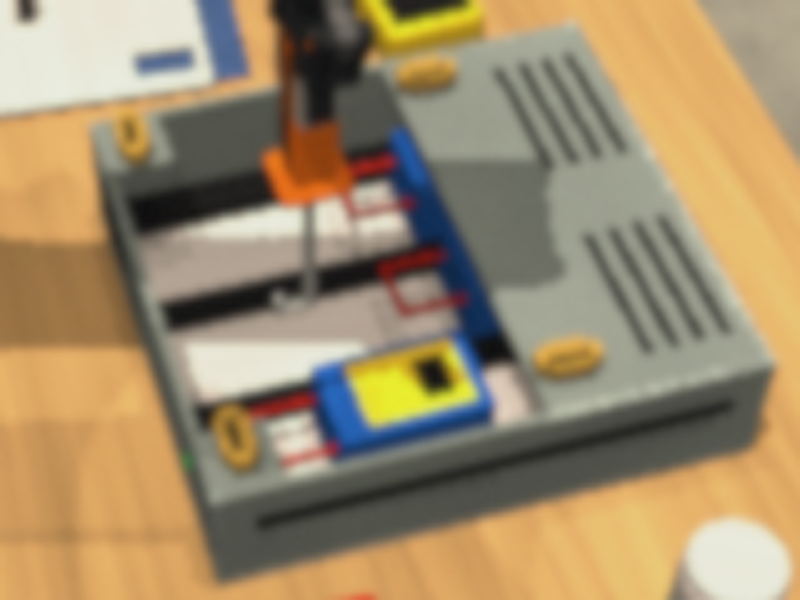

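View pics/w33.png

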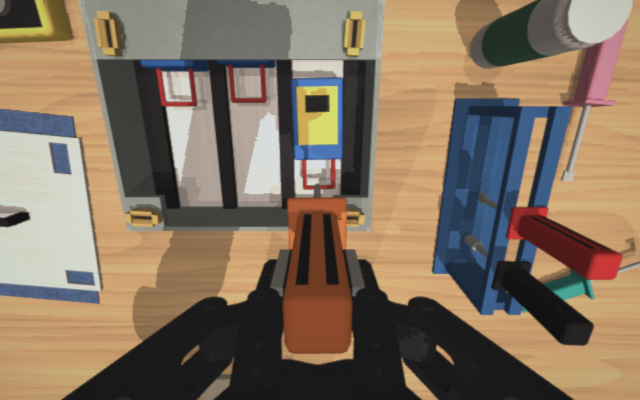

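Run:
```python
from loops import *
crop('w33',130,50,350,200,3.6,'w33c')
for X in [(635.2,73.6),(629.3,-16.4),(531,-106.7)]: print((proj('wrist',[X[0]/1000-.0225,X[1]/1000,.042],'w33')-[130,50]+.4)*3.6)
```

```text
[178.48283472 194.28210093]
[428.47105507 214.9379033 ]
[673.33767649 481.23241125]
```

View pics/w33c.png

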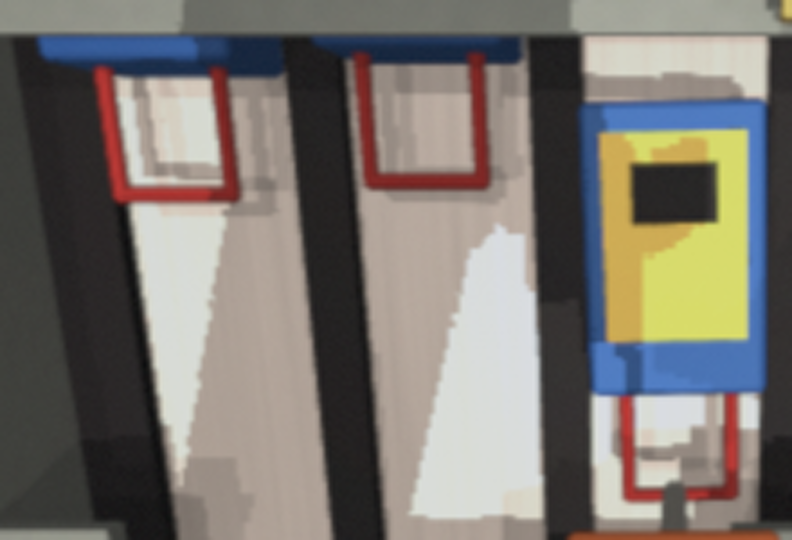

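Run:
```python
from loops import *
g=lambda x,y:(130+x/3.6-.4,50+y/3.6-.4)
for n,(l,r) in {'p1':((120,194),(234,192)),'p2':((371,182),(484,181)),'p3':((628,494),(733,493))}.items():
    A=w('wrist','w33',*g(*l),z=.042);B=w('wrist','w33',*g(*r),z=.042)
    c=(A+B)/2; L=loc(c); print(n,'chassis bar',L,'pack centre',L[0]+92,'loop world',wld([L[0]+22.5,L[1]])*1000)
```

```text
p1 chassis bar [-6.47233342 90.58881346] pack centre 85.527666575686 loop world [635.63065197  74.40873918]
p2 chassis bar [-2.60741356 -0.25954552] pack centre 89.39258643656294 loop world [640.79426393 -16.37506469]
p3 chassis bar [-118.640816    -91.48878826] pack centre -26.640815996952895 loop world [ 526.07725884 -109.25420096]
```

```bash
python3 -c "
from h import *; tgt(.6478,-.0163,.2485,-89.2)"; python3 -m creep '[[0,0,0,28,-23,0,255],[0,0,0,28,-23,0,255],[0,0,0,28,-23,0,255],[0,0,0,28,-23,0,255],[0,0,0,0,0,40,255],[0,0,0,0,0,40,255],[0,0,0,0,0,13,255],[0,0,0,0,0,0,255]]' >/dev/null;python3 -m creep '[[0,0,0,0,0,0,255],[0,0,0,0,0,0,255]]' >/dev/null;python3 -c "
from h import *; st(); snap('wrist','w34');crop('w34',240,90,400,210,5,'w34c');tgt(.6478,-.0163,.2,-89.2)"
```

```text
turn [-0.0006  0.0008  0.001 ] then shift mm [115.6 -89.4  90.8] shift in present axes [115.8 -89.3  90.7]
t 56.2 p [645.2 -14.2 249.1] yawY -89.17 tilt [0.16 0.02] j [-0.7   0.51  0.93  1.45 -0.41  1.38 -1.31] F [-0.3 -0.5 -1.8] T [-0.08 -0.02  0.02] g 0.292
turn [-0.0004 -0.0027  0.0006] then shift mm [ 2.6  2.2 48.9] shift in present axes [ 2.5  2.2 48.9]
```

View pics/w34c.png

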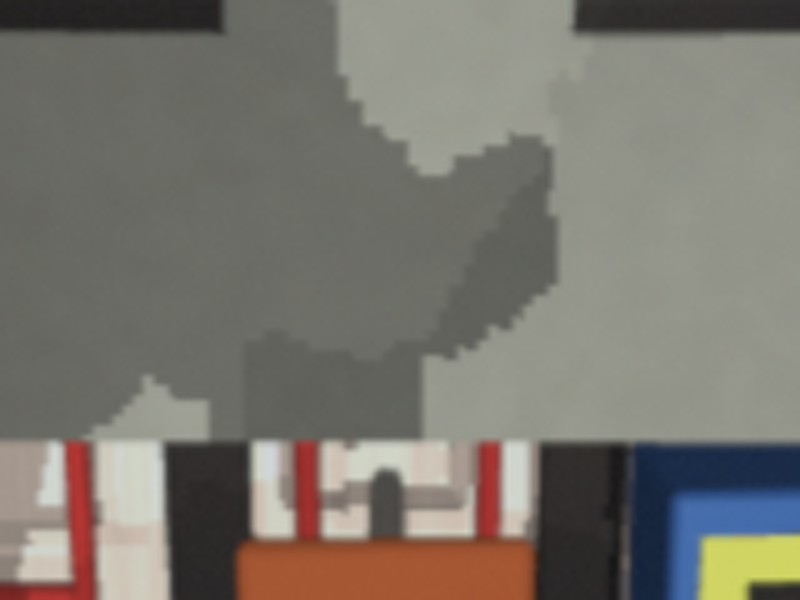

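```bash
python3 -m creep '[[0,0,0,2.2,2,10,255],[0,0,0,0,0,10,255],[0,0,0,0,0,8,255],[0,0,0,0,0,0,255]]' >/dev/null;python3 -c "
from h import *; st()"; python3 -m creep '[[0,0,0,0,0,10,255],[0,0,0,0,0,11,255],[0,0,0,0,0,0,255],[0,0,0,0,0,0,255]]' >/dev/null;python3 -c "
from h import *; st(); snap('side','s35');crop('s35',270,130,430,250,5,'s35c')"
```

```text
t 56.65 p [645.9 -15.6 217.2] yawY -89.15 tilt [-0.14 -0.  ] j [-0.69  0.54  0.92  1.49 -0.43  1.33 -1.29] F [ 0.9  0.7 -2.1] T [ 0.05  0.04 -0.  ] g 0.291
t 57.05 p [646.5 -15.8 197.7] yawY -89.15 tilt [-0.03 -0.  ] j [-0.69  0.55  0.91  1.51 -0.44  1.29 -1.28] F [-0.4  0.  -1.1] T [ 0.    0.04 -0.01] g 0.294
```

View pics/s35c.png

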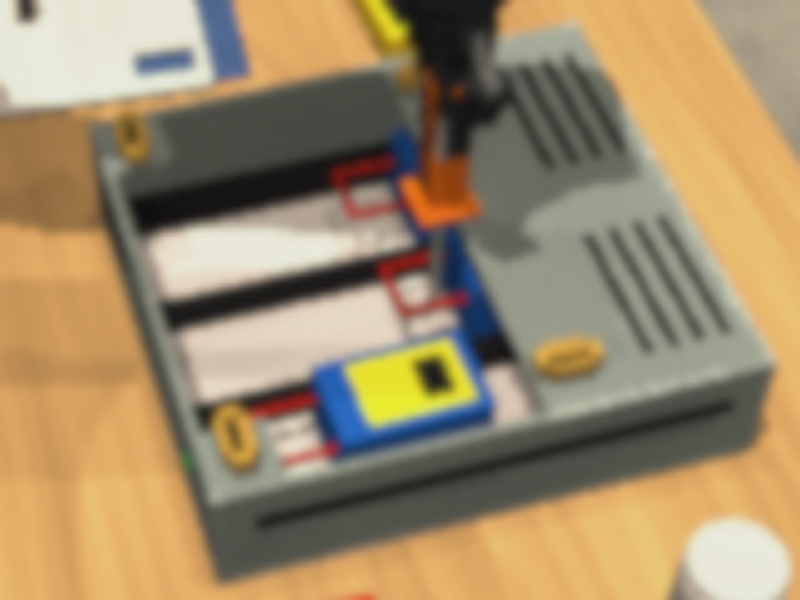

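```bash
python3 -m creep '[[0,0,0,-10,0,0,255],[0,0,0,-8,0,0,255],[0,0,0,-8,0,0,255],[0,0,0,-10,0,0,255],[0,0,0,-10,0,0,255],[0,0,0,-10,0,0,255],[0,0,0,-10,0,0,255],[0,0,0,-10,0,0,255]]' >/dev/null;python3 -c "
from h import *; st()"; python3 -m creep '[[0,0,0,-10,0,0,255],[0,0,0,-10,0,0,255],[0,0,0,-10,0,0,255],[0,0,0,-10,0,0,255],[0,0,0,-10,0,0,255],[0,0,0,-8,0,0,255],[0,0,0,0,0,0,255],[0,0,0,0,0,0,255]]' >/dev/null;python3 -c "
from h import *; st(); snap('side','s36');crop('s36',270,130,430,250,5,'s36c')"
```

```text
t 57.9 p [570.1 -16.9 198.2] yawY -89.15 tilt [0.05 0.02] j [-0.85  0.37  0.98  1.73 -0.32  1.22 -1.34] F [ 2.8  1.  -0.4] T [-0.04 -1.12  0.  ] g 0.29
t 58.7 p [512.  -17.5 197.7] yawY -89.12 tilt [-0.08  0.04] j [-0.99  0.19  1.05  1.87 -0.18  1.18 -1.44] F [-0.2  0.5 -1. ] T [ 0.04 -0.   -0.01] g 0.296
```

View pics/s36c.png

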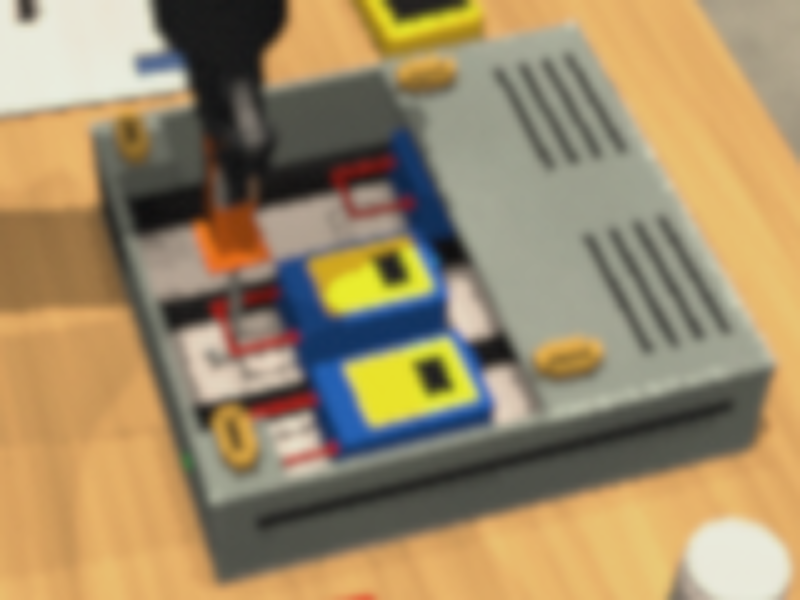

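```bash
python3 -m creep '[[0,0,0,10,0,0,255],[0,0,0,13,0,0,255],[0,0,0,0,0,0,255],[0,0,0,0,0,-10,255],[0,0,0,0,0,-15,255],[0,0,0,0,0,-15,255],[0,0,0,0,0,-40,255],[0,0,0,0,0,-30,255]]' >/dev/null;python3 -m creep '[[0,0,0,0,0,-30,255],[0,0,0,0,0,0,255],[0,0,0,0,0,0,255]]' >/dev/null;python3 -c "
from h import *; st(); snap('wrist','w37');tgt(.6425,.0743,.2485,-89.2)"
```

```text
t 59.85 p [535.7 -17.6 339. ] yawY -89.15 tilt [0.1  0.08] j [-1.02  0.13  1.08  1.61 -0.12  1.47 -1.49] F [-1.  -0.8 -1.6] T [ 0.01  0.02 -0.01] g 0.289
turn [-0.0009 -0.0002  0.0009] then shift mm [108.4 -90.3  89.6] shift in present axes [108.4 -90.1  89.7]
```

View pics/w37.png

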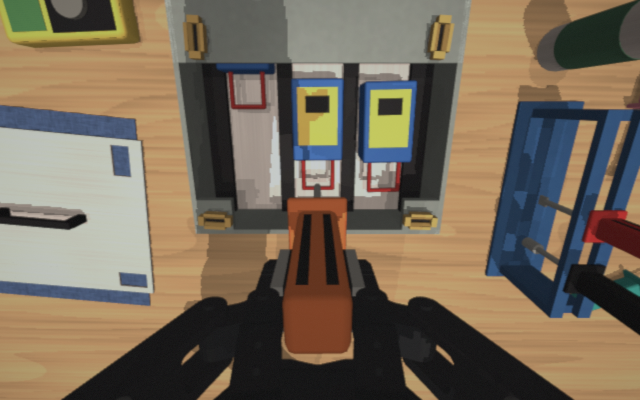

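Packs 2 and 3 are clear of the hood edge. The pack1 loop is at (248,103), so I'll confirm it hasn't moved and go there.

```bash
python3 -c "
from loops import *
for u,v in [(231,105),(264,105),(303,187),(368,189)]: print(loc(w('wrist','w37',u,v,.042)))
print(proj('wrist',[.6131,.0741,.042],'w37'))"; python3 -m creep '[[0,0,0,27,-22,0,255],[0,0,0,27,-22,0,255],[0,0,0,27,-22,0,255],[0,0,0,27,-23,0,255],[0,0,0,0,0,40,255],[0,0,0,0,0,40,255],[0,0,0,0,0,10,255],[0,0,0,0,0,0,255]]' >/dev/null;python3 -m creep '[[0,0,0,0,0,0,255],[0,0,0,0,0,0,255]]' >/dev/null;python3 -c "
from h import *; st(); snap('wrist','w38');crop('w38',240,90,400,210,5,'w38c');tgt(.6425,.0743,.2,-89.2)"
```

```text
[ -5.24860661 112.62503073]
[-5.28122964 69.71124468]
[-115.31334273   20.69063397]
[-118.2522121   -71.19718747]
[248.00149935 106.00290813]
t 60.9 p [643.1  72.9 250.2] yawY -89.16 tilt [0.16 0.04] j [-0.85  0.52  0.96  1.45 -0.43  1.39 -1.43] F [-1.1 -0.5 -2. ] T [-0.02 -0.01 -0.02] g 0.295
turn [-0.0007 -0.0026  0.0007] then shift mm [-0.5 -1.3 49.9] shift in present axes [-0.6 -1.3 49.9]
```

View pics/w38c.png

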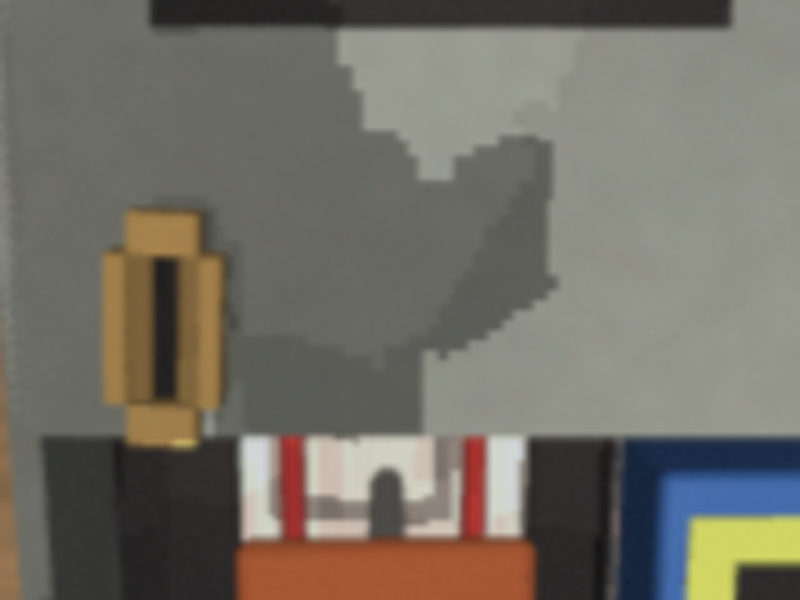

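```bash
python3 -m creep '[[0,0,0,0,0,10,255],[0,0,0,0,0,10,255],[0,0,0,0,0,8,255],[0,0,0,0,0,0,255]]' >/dev/null;python3 -c "
from h import *; st()"; python3 -m creep '[[0,0,0,0,0,12,255],[0,0,0,0,0,11,255],[0,0,0,0,0,0,255],[0,0,0,0,0,0,255]]' >/dev/null;python3 -c "
from h import *; st(); snap('side','s39');crop('s39',270,130,430,250,5,'s39c')"
```

```text
t 61.35 p [641.6  73.3 218.2] yawY -89.15 tilt [-0.14 -0.02] j [-0.84  0.55  0.94  1.49 -0.45  1.34 -1.42] F [ 0.2 -0.7 -2.7] T [-0.01  0.01 -0.  ] g 0.289
t 61.75 p [642.2  73.1 196.7] yawY -89.16 tilt [-0.03 -0.01] j [-0.84  0.56  0.93  1.52 -0.46  1.3  -1.41] F [ 0.  -0.5 -1. ] T [ 0.04 -0.05  0.03] g 0.291
```

View pics/s39c.png

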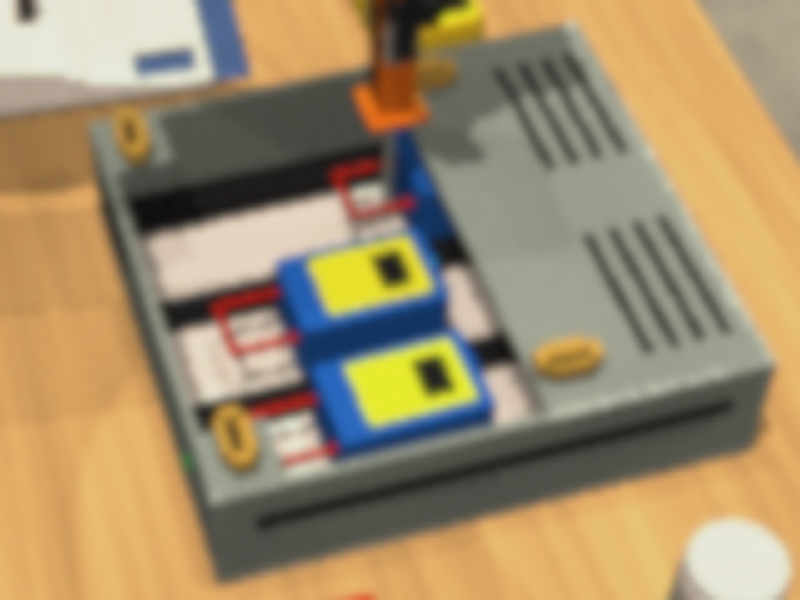

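```bash
python3 -m creep '[[0,0,0,-10,0,0,255],[0,0,0,-8,0,0,255],[0,0,0,-8,0,0,255],[0,0,0,-10,0,0,255],[0,0,0,-10,0,0,255],[0,0,0,-10,0,0,255],[0,0,0,-10,0,0,255],[0,0,0,-10,0,0,255]]' >/dev/null;python3 -c "
from h import *; st()"; python3 -m creep '[[0,0,0,-10,0,0,255],[0,0,0,-10,0,0,255],[0,0,0,-10,0,0,255],[0,0,0,-10,0,0,255],[0,0,0,-10,0,0,255],[0,0,0,-6,0,0,255],[0,0,0,0,0,0,255],[0,0,0,0,0,0,255]]' >/dev/null;python3 -c "
from h import *; st(); snap('side','s40');crop('s40',270,130,430,250,5,'s40c')"
```

```text
t 62.6 p [565.7  72.  197.2] yawY -89.15 tilt [0.04 0.02] j [-1.02  0.38  1.01  1.73 -0.34  1.22 -1.48] F [ 3.  -0.2  0. ] T [ 0.02 -1.02  0.01] g 0.293
t 63.4 p [509.8  71.5 196.8] yawY -89.12 tilt [-0.07  0.03] j [-1.19  0.21  1.09  1.87 -0.2   1.18 -1.59] F [-0.5  1.  -2. ] T [ 0.05  0.01 -0.04] g 0.293
```

View pics/s40c.png

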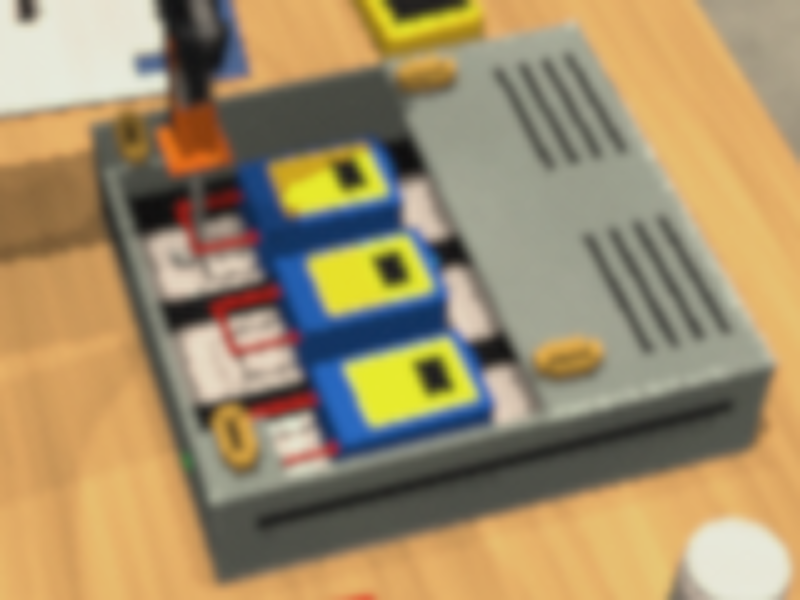

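All three are clear. I'll back off, lift out, and return the hook to its place in the rack.

```bash
python3 -m creep '[[0,0,0,10,0,0,255],[0,0,0,13,0,0,255],[0,0,0,0,0,0,255],[0,0,0,0,0,-10,255],[0,0,0,0,0,-15,255],[0,0,0,0,0,-15,255],[0,0,0,0,0,-40,255],[0,0,0,0,0,-35,255]]' >/dev/null;python3 -m creep '[[0,0,0,0,0,-38,255],[0,0,0,0,0,0,255],[0,0,0,0,0,0,255]]' >/dev/null;python3 -c "
from h import *; st(); snap('wrist','w41');tgt(.556,-.3473,.345,-89.15)"
```

```text
t 64.55 p [533.5  71.4 351.2] yawY -89.14 tilt [0.1 0.1] j [-1.21  0.15  1.12  1.58 -0.14  1.5  -1.64] F [-0.4 -0.1 -1.9] T [ 0.03  0.04 -0.02] g 0.293
turn [-0.001   0.      0.0001] then shift mm [ 16.7 419.1   5.1] shift in present axes [ 16.7 419.1   4.7]
```

View pics/w41.png

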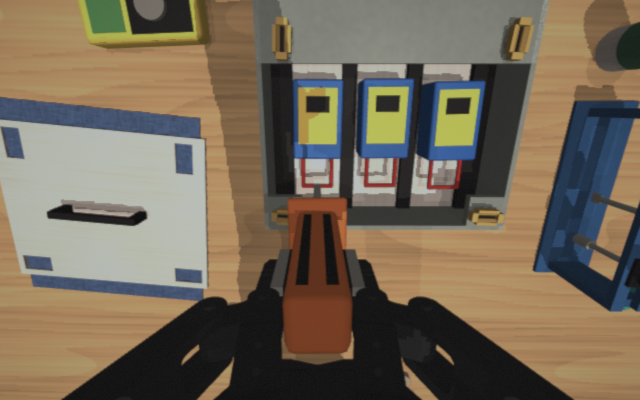

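```bash
python3 -m creep '[[0,0,0,2,40,0,255],[0,0,0,2,42,0,255],[0,0,0,2,42,0,255],[0,0,0,2,42,0,255],[0,0,0,2,42,0,255],[0,0,0,2,42,0,255],[0,0,0,2,42,0,255],[0,0,0,2,42,0,255]]' >/dev/null;python3 -m creep '[[0,0,0,1,42,0,255],[0,0,0,0,40,0,255],[0,0,0,0,0,0,255],[0,0,0,0,0,0,255],[0,0,0,0,0,0,255]]' >/dev/null;python3 -c "
from h import *; st(); snap('wrist','w42');tgt(.556,-.3473,.255,-89.15)"
```

```text
t 65.9 p [ 556.9 -342.9  349.2] yawY -89.09 tilt [-0.05  0.07] j [-0.19  0.54  1.07  1.26 -0.47  1.6  -0.76] F [-0.3  0.4 -1. ] T [ 0.08 -0.01  0.01] g 0.292
turn [-0.0011  0.0004  0.0021] then shift mm [-1.2  4.7 94.5] shift in present axes [-1.2  4.8 94.5]
```

View pics/w42.png

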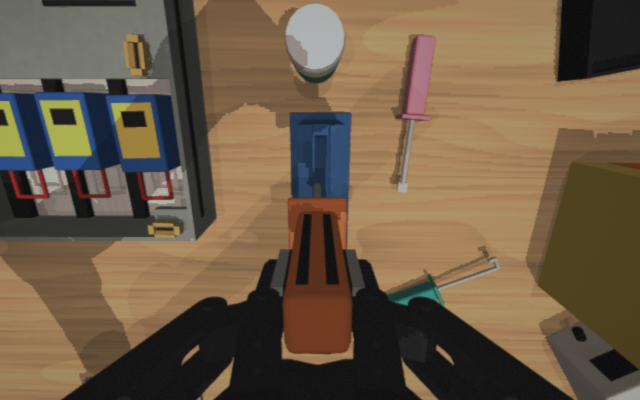

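```bash
python3 -m creep '[[0,0,0,-1,4.5,0,255],[0,0,0,0,0,10,255],[0,0,0,0,0,0,255]]' >/dev/null; python3 -c "
from h import *; st(); tgt(.556,-.3473,.255,-89.15)";  python3 -m creep '[[0,0,0,0,0,25,255],[0,0,0,0,0,30,255],[0,0,0,0,0,25,255],[0,0,0,0,0,0,255],[0,0,0,0,0,0,255]]' >/dev/null;python3 -c "
from h import *; st(); snap('side','s43');crop('s43',240,160,440,345,4,'s43c');tgt(.556,-.3473,.206,-89.15)"
```

```text
t 66.25 p [ 555.5 -347.9  338.4] yawY -89.12 tilt [-0.07  0.08] j [-0.18  0.55  1.06  1.27 -0.47  1.58 -0.75] F [-0.  -0.5 -0.8] T [ 0.02  0.06 -0.02] g 0.29
turn [-0.0014  0.0013  0.0006] then shift mm [ 0.5 -0.5 83.4] shift in present axes [ 0.6 -0.4 83.4]
t 66.75 p [ 555.7 -348.4  260.5] yawY -89.13 tilt [-0.01  0.01] j [-0.2   0.58  1.04  1.41 -0.5   1.44 -0.72] F [-0.5 -0.4 -0.8] T [ 0.    0.03 -0.02] g 0.29
turn [ 0.0008 -0.0011  0.0001] then shift mm [ 0.1 -1.6 55.4] shift in present axes [ 0.1 -1.6 55.4]
```

View pics/s43c.png

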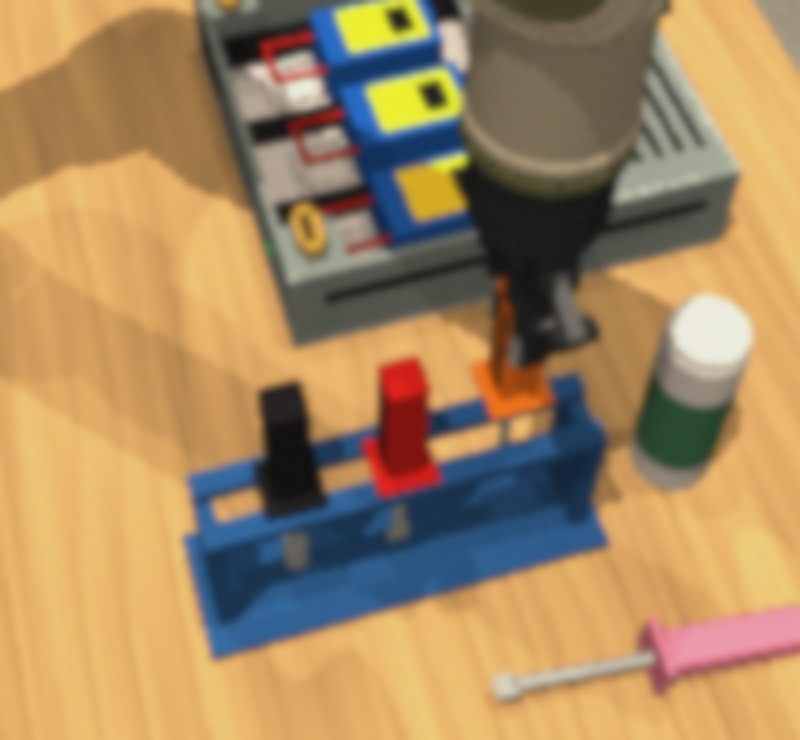

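```bash
python3 -m creep '[[0,0,0,0,-1,25,255],[0,0,0,0,0,22,255],[0,0,0,0,0,6,255],[0,0,0,0,0,0,255],[0,0,0,0,0,0,255],[0,0,0,0,0,0,255]]' 40 >/dev/null; python3 -c "
from h import *; st()"; python3 -m creep '[[0,0,0,0,0,0,150],[0,0,0,0,0,0,60],[0,0,0,0,0,0,0],[0,0,0,0,0,0,0],[0,0,0,0,0,0,0],[0,0,0,0,0,0,0]]'  >/dev/null; python3 -c "
from h import *; st()"; python3 -m creep '[[0,0,0,0,0,-20,0],[0,0,0,0,0,-40,0],[0,0,0,0,0,-40,0],[0,0,0,0,0,-40,0],[0,0,0,-40,-10,0,0],[0,0,0,-40,-40,0,0],[0,0,0,-40,-40,0,0],[0,0,0,-40,-40,0,0]]' >/dev/null; python3 -c "
from h import *; st(); snap('side','s44');crop('s44',240,130,440,315,4,'s44c');snap('top','t44')"
```

```text
t 67.4 p [ 556.  -348.2  208.5] yawY -89.15 tilt [ 0.1  -0.06] j [-0.19  0.61  1.01  1.48 -0.52  1.34 -0.7 ] F [ 0.3  0.2 -0.8] T [0.01 0.03 0.  ] g 0.288
t 68.0 p [ 555.6 -347.7  207. ] yawY -89.15 tilt [-0.  0.] j [-0.19  0.61  1.01  1.48 -0.52  1.34 -0.7 ] F [-0.8 -0.2 -0.6] T [0.01 0.01 0.  ] g 1.004
t 68.8 p [ 443.5 -267.   357.7] yawY -89.66 tilt [-0.01 -0.27] j [-0.71  0.05  1.23  1.62 -0.04  1.5  -1.05] F [-1.1  2.3  2.6] T [0.02 0.03 0.01] g 0.999
```

View pics/s44c.png

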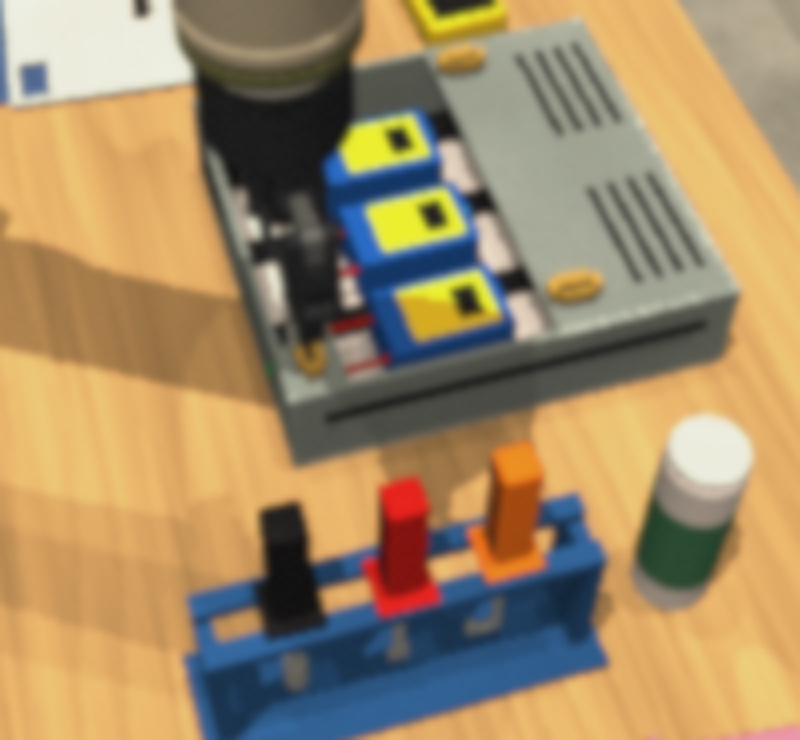

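View pics/t44.png

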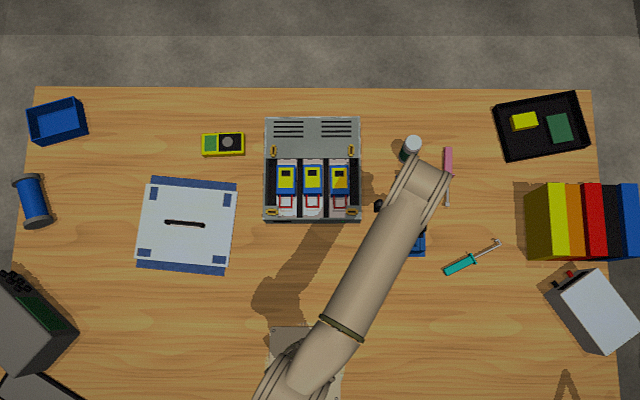

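```bash
python3 -m creep '[[0,0,0,0,-40,0,0],[0,0,0,0,-40,0,0],[0,0,0,0,-40,0,0],[0,0,0,0,-40,0,0],[0,0,0,0,-40,0,0],[0,0,0,0,0,0,0],[0,0,0,0,0,0,0],[0,0,0,0,0,0,0]]' >/dev/null
python3 - <<'E'
from loops import *
st(); snap('top','t45'); snap('wrist','w45')
a=cv2.imread('pics/t45.png');b=cv2.imread('pics/top0.png')
cv2.imwrite('pics/cmp.png',cv2.resize(np.hstack([b[120:270,190:480],a[120:270,190:480]]),(796,205)))
crop('t45',255,105,455,265,4,'t45c')
E
```

```text
t 69.7 p [443.4 -69.  357.7] yawY -89.78 tilt [ 0.07 -0.3 ] j [-0.89 -0.23  0.81  1.76  0.17  1.54 -1.67] F [-0.9 -0.1  0. ] T [0.03 0.   0.02] g 0.998
```

View pics/t45c.png

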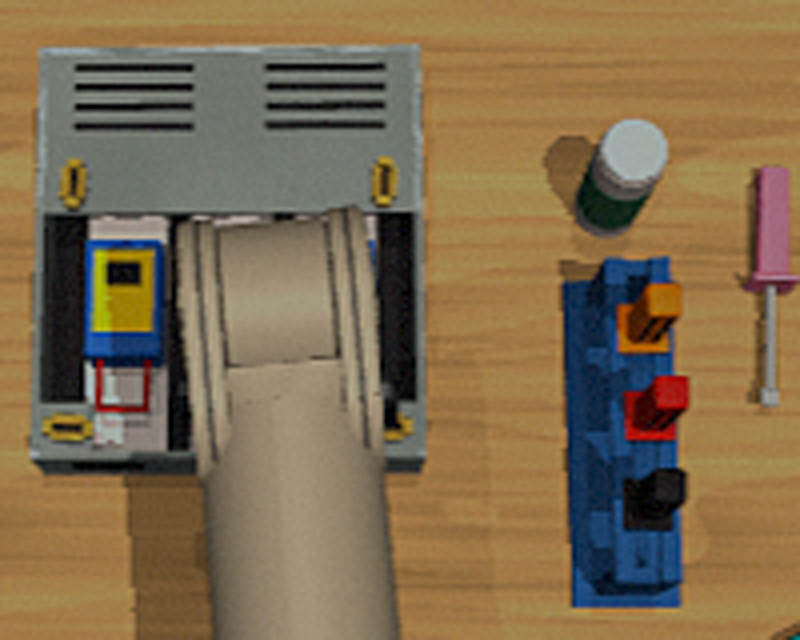

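View pics/w45.png

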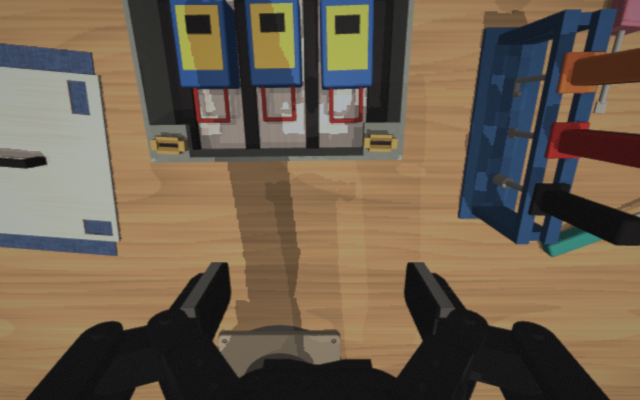

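View pics/cmp.png

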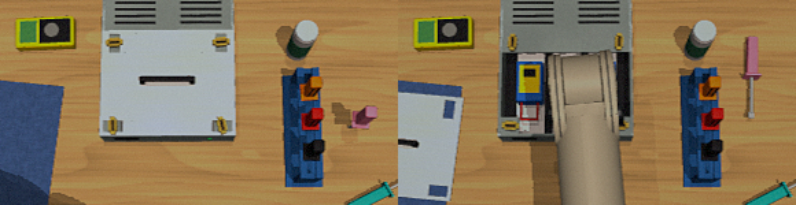

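```bash
python3 -c "
from loops import *
for u,v in [(213,121),(280,119),(346,121)]: L=loc(w('wrist','w45',u,v,.042)); print(L,'pack centre x',L[0]+92)
f=lambda x,y:(255+x/4-.4,105+y/4-.4)
for n,p in dict(orange=(661,302),red=(671,393),black=(668,486)).items(): print(n,w('top','t45',*f(*p),z=.231)*1000)
st()
print(hand_in())"
```

```text
[-117.72787923   91.19281447] pack centre x -25.7278792301439
[-116.20020107   -1.16932134] pack centre x -24.200201067439963
[-119.96639648  -92.05408244] pack centre x -27.966396477876017
orange [ 555.24218844 -344.8710078   231.        ]
red [ 486.26327055 -350.63382898  231.        ]
black [ 416.92745288 -346.77187677  231.        ]
t 69.8 p [443.3 -69.  357.8] yawY -89.79 tilt [ 0.09 -0.28] j [-0.89 -0.23  0.81  1.76  0.17  1.54 -1.67] F [ 0.1  0.1 -0.3] T [0.04 0.07 0.01] g 0.997
the job is handed in; nothing more can be done
None
```

The job is done and handed in at about 70 s of the 210 s allowed; `hand_in` gave no verdict.

- **Fasteners:** I turned all four counter-clockwise with the red driver. In the pictures each head lies in line with its cover hole, though I could not read the joint angles directly.
- **Cover:** it lies flat on the mat, placed about 2 mm from the mat's measured centre and let go.
- **Packs:** all three were fitted, and I drew them out with the orange hook. In the last picture their centres are at about x = -26, -24 and -28 mm in the chassis frame; the limit is -8 mm. Pack 2 had been knocked about 12 mm deeper partway through, so I measured it again before hooking it.
- **Tools:** driver and hook hang upright in their old places. Measured at the handle tops, they are off the nut driver's line by about 4 mm (driver) and 2 mm (hook); the limit is 12 mm.
- **Bystanders:** the nut driver, meter and spray can look unmoved next to the first picture, and the arm stands clear.

The pink look-alike stood upright in the first picture and lay on the bench by the time I reached the rack. I never reached for it, and the wrist force showed no bump.

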